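# Make up a water-test kit and a sampling kit in their fitted trays

### The arm

A 6-joint arm with a two-finger parallel gripper is mounted at the origin on a cart in front of the work surface, level with it; the furniture and walls round the work are solid. World frame = base frame: x ahead of the robot, y to its left, z up, the work surface at z = 0. Lengths are in m, angles in rad, forces in N, time in s.
With the tool pointing down it reaches from about 0.375 to 0.925 m from the base axis. Payload 5.7 kg.
Tool frame: the origin (TCP) lies at the very end of the fingers, on their centre line; the grasp point (between the pads) lies 19 mm behind it (env.hold_point_z is the distance from the TCP to the grasp point, in m); z points along the fingers, y is the direction in which the jaws open and shut (so a half turn about z gives the same grasp; the last joint's range is limited). The gripper opens to 88 mm and grips with 3 to 60 N. Pads are 20 mm wide; open, the fingers measure 115 mm over their backs; the gripper's body (75 mm by 178 mm) begins 61 mm behind the grasp point.
Start: joints at [1.119, 0.359, 1.51, -0, 1.272, -0.115], TCP at [0.198, 0.566, 0.223] pointing down, gripper open.
Joint ranges: [-2.97, 2.97], [-1.01, 2.36], [0.21, 2.38], [-0.96, 4.11], [0.2, 2.71], [-2.98, 2.98]. Speed limits (rad/s): [2.39, 2.39, 3.14, 3.14, 3.14, 3.14].

### API

Orientations are given as a 3x3 rotation matrix whose columns are the frame's x, y, z axes.
In Python, from station import env gives the robot as it stands. The module is installed in compiled form; this text tells all that it offers.
- The arm moves only by the tool apply_moves, never from a script. Its argument "motion" is a list of rows, each a list of 7 numbers: the shift along the tool's x, y, z in mm, then the turn, a rotation vector about the tool's x, y, z in degrees, then the finger opening in mm, from 0 to 87.8. A call has exactly 8 rows; each row is the pose to reach, as a shift and turn from the pose commanded when the call began, along the tool's axes at that moment; what a row does not reach only later rows make up. A row lasts 1/8 s, in which the tool goes at most 62.5 mm and 10.7 degrees, less where a joint would pass 70% of its speed; a pose out of reach is approached as far as the arm can. A call with a gripper value outside its range is refused whole. The fingers move at their own pace and stop on an object; the grip force is fixed at half the most. Time passes only in rows, so rows that repeat a pose let the fingers close, or fill a call up. It gives the time, the measured TCP pose, the force and the opening at its end, in the units of the state.
- env.get_state(): the state, without advancing time (a new reading comes with each control period).
- env.camera(name): name is "scene" or "top"; returns a dict with "color" (480x640x3 uint8, blue, green, red), "mtx" (3x3 intrinsics, pixels), "k1" (the pictures are not rectified: a ray, as slopes to the right and down, at radius r is drawn at 1 + k1 r^2 times it, then the intrinsics apply), "cam_to_world" (4x4, takes a point from camera to world coordinates). Camera axes: x right, y down, z forward; pixel columns grow to the right and rows downward; lengths in m; the calibration is good to about 2 mm. A picture is of the moment at which its call begins. There is no depth.
- env.job_done(): hands the job in, once; it reports no verdict.
The state is a dict: "t": time; "q": joint angles; "joint_vel": joint speeds; "joint_torque": joint torques, N m; "position": TCP position; "eef_rot": TCP orientation; "wrist_force": force on the tool from outside, world axes, zero at the start; "moment": the same for the moment, N m; "grip_width": finger opening in m.
Only numpy, scipy, OpenCV 4.12 (cv2) and the standard library are available. Lean on these libraries where they do the work, as an engineer would, in place of code of your own. Each camera call takes 0.05 s, during which the arm holds its last target.

### The job

Make up the two field kits in their fitted trays: the strip box and the square dropper bottle go into the test tray (the one with the wide long pocket and the square pocket), the pipette, the pipette bulb and the larger screw bottle into the sampling tray (the one with the narrow groove and the round pocket). Seat each thing fully down in the pocket cut for it, carry the bottles upright, and leave the smaller screw bottle standing where it is.

Things in the scene. Friction and masses are not known exactly. Their poses are not given: they have to be found in the camera images.
- test_tray: Test tray (white card on top): fixed grey plate 160 (x) x 230 (y) x 24 mm; origin on the worktop under its centre, z up, +y about towards the robot, +x to its left. Pockets, mm in its frame: strip box 56x200 along y, centre (26, 0), floor height 14; dropper 57x57, centre (-40, -60), floor 6. Finger recesses (44 along y, floor 6, 26 to 30 wide) on both sides of the strip pocket's middle.
- sampling_tray: Sampling tray: fixed grey plate 160 (x) x 230 (y) x 24 mm; origin on the worktop under its centre, z up, +y about towards the robot, +x to its left. Pockets, mm: pipette 24x200 along y, centre (46, 0), floor height 14; bulb 56x90 along y, centre (-40, 57), floor 8; bottle 71 round, centre (-39, -65), floor 6. Finger recesses (44 along y, floor 6) on both sides of the middles of the first two.
- strip_box: Flat slide box of test strips, 46 mm (its x) by 190 mm (its y), 16 mm high, lying flat; origin under its centre, z up. Take it across its 46 mm width at mid-length. Either end may point either way.
- pipette: Clear glass bulb pipette lying flat, 190 mm long (its y), 14 mm wide (its x), 16 mm high; origin under its centre, z up. Take it across at mid-length. Either end may point either way. It does not roll.
- bulb: Orange pipette bulb lying on its side, 80 mm long (its y), 46 mm wide (its x), 46 mm high; origin under its centre, z up. Take it across its 46 mm width at mid-length. Either end may point either way. It is stiff and does not roll.
- dropper_bottle: Brown square dropper bottle, standing; body 47 x 47 mm (sides along its x and y) up to 79 mm high, shoulder, round black collar 33 mm diameter from 98 to 114 mm, black rubber teat 24 mm diameter to 132 mm; origin under its centre, z up. The collar is the place to take it. It fits its pocket at any quarter turn; there it stands high beside the strip-box pocket.
- sample_bottle: LARGER clear screw bottle with ribbed cap, standing; 63 mm diameter, 130 mm high, cap 44 mm diameter from 104 to 130 mm; origin under its centre, z up. The cap (screwed tight) is the place to take it. In its pocket it stands high beside the other two.
- spare_bottle: SMALLER clear screw bottle with ribbed cap, standing; 56 mm diameter, 105 mm high, cap 42 mm diameter; origin under its centre, z up. It belongs to no kit.

How it is judged:
At the end, for the whole second after the job is handed in: All five in their pockets of the right tray: within 9 mm across and 12 mm along it of the pocket centre, underside within 5 mm of the floor height, within 0.12 rad of level/upright, long things within 0.15 rad of the long side, at rest; smaller bottle upright within 30 mm of its start (x of strip_box in the frame of test_tray between 0.017 and 0.035 m and y of strip_box in the frame of test_tray between -0.012 and 0.012 m and z of strip_box in the frame of test_tray between 0.009 and 0.019 m and angle between each of strip_box, dropper_bottle, pipette, bulb, sample_bottle, spare_bottle's own z axis and vertical below 0.12 rad and angle between the y axis of strip_box and the y axis of test_tray, either way round below 0.15 rad and linear speed of each of strip_box, dropper_bottle, pipette, bulb, sample_bottle below 0.02 m/s and x of dropper_bottle in the frame of test_tray between -0.049 and -0.031 m and y of dropper_bottle in the frame of test_tray between -0.072 and -0.048 m and z of dropper_bottle in the frame of test_tray between 0.001 and 0.011 m and x of pipette in the frame of sampling_tray between 0.037 and 0.055 m and y of pipette in the frame of sampling_tray between -0.012 and 0.012 m and z of pipette in the frame of sampling_tray between 0.009 and 0.019 m and angle between the y axis of each of pipette, bulb and the y axis of sampling_tray, either way round below 0.15 rad and x of bulb in the frame of sampling_tray between -0.049 and -0.031 m and y of bulb in the frame of sampling_tray between 0.045 and 0.069 m and z of bulb in the frame of sampling_tray between 0.003 and 0.013 m and x of sample_bottle in the frame of sampling_tray between -0.048 and -0.03 m and y of sample_bottle in the frame of sampling_tray between -0.077 and -0.053 m and z of sample_bottle in the frame of sampling_tray between 0.001 and 0.011 m and distance of spare_bottle from where it was at the start of the episode below 0.03 m); the robot touches nothing.
It fails at once if the dropper bottle or the larger screw bottle is tipped beyond about 35 degrees (angle between any of dropper_bottle, sample_bottle's own z axis and vertical above 0.6 rad).
It fails at once if the smaller screw bottle is moved by 30 mm or more, or tipped (distance of spare_bottle from where it was at the start of the episode above 0.03 m or angle between spare_bottle's own z axis and vertical above 0.5 rad).
It also fails if it takes over 131 s, if anything falls off the work surface, if the arm or the gripper's body presses on something with over 40 N, if the wrist force passes 120 N, or if a joint passes its speed limit or range.

## Working session

There is one attempt and no reset: what is moved stays moved. The work goes in short steps, Python scripts to look and compute and a tool call to move; the robot and the scene stay as the last step left them, time stands still between calls to the robot, and variables do not carry over. Pictures are saved under pics/ and viewed, and the job is handed in when it is done.

Besides the shell and the picture viewer there is one more tool, called as a command line: name --pt "numbers of a row" for each row, then --argument value for the rest. apply_moves: Moves the arm, as the interface text tells. Its arguments: {"type":"object","properties":{"motion":{"type":"array"}},"required":["motion"]}

```bash
mkdir -p pics; ls
cat > h.py <<'E'
import numpy as np, cv2
from station import env
def shot(n,f):
    c=env.camera(n); cv2.imwrite('pics/'+f,c['color']); np.savez('pics/'+f+'.npz',**{k:np.array(v) for k,v in c.items()}); return c
E
python3 - <<'E'
from h import *
for n in('scene','top'):
    c=shot(n,n+'0.png'); print(c['mtx'],c['k1'],c['cam_to_world'])
s=env.get_state(); print(s)
E
```

```text
pics
[[437.56027937   0.         314.46270989]
 [  0.         437.56027937 239.52726202]
 [  0.           0.           1.        ]] -0.05348937343016051 [[ 0.88333012 -0.30947645  0.35206851  0.19897265]
 [-0.46861607 -0.5649702   0.67912271 -0.67878517]
 [-0.01126427 -0.7648745  -0.64408083  0.66375784]
 [ 0.          0.          0.          1.        ]]
[[584.7397529    0.         318.75637302]
 [  0.         584.7397529  246.19470128]
 [  0.           0.           1.        ]] -0.03884620183212182 [[ 0.02392304 -0.99396043  0.10709971  0.4165332 ]
 [-0.99965396 -0.02261175  0.01344155 -0.00233441]
 [-0.01093865 -0.10738421 -0.99415742  1.15751916]
 [ 0.          0.          0.          1.        ]]
{'t': 0.1, 'q': array([ 1.11892385e+00,  3.59448532e-01,  1.51127800e+00,  6.78902495e-06,
        1.27255065e+00, -1.15098375e-01]), 'joint_vel': array([-1.12758433e-03, -3.08438234e-03, -5.14956254e-03,  2.33965781e-04,
       -1.17425979e-04, -2.86561254e-05]), 'joint_torque': array([-5.38444347e-04, -5.16354382e+01, -2.71406347e+01,  6.74505928e-02,
        2.75055785e-02, -9.75582537e-06]), 'position': array([0.19799944, 0.56573559, 0.221902  ]), 'eef_rot': array([[-9.43824819e-01,  3.30445399e-01, -7.41388629e-04],
       [ 3.30446170e-01,  9.43823628e-01, -1.51262032e-03],
       [ 1.99901681e-04, -1.67263763e-03, -9.99998581e-01]]), 'wrist_force': array([ 0.28212144, -0.68418225, -0.02839019]), 'moment': array([-0.04133043,  0.05982157, -0.04404266]), 'grip_width': 0.08780272899609191}
```

View pics/scene0.png

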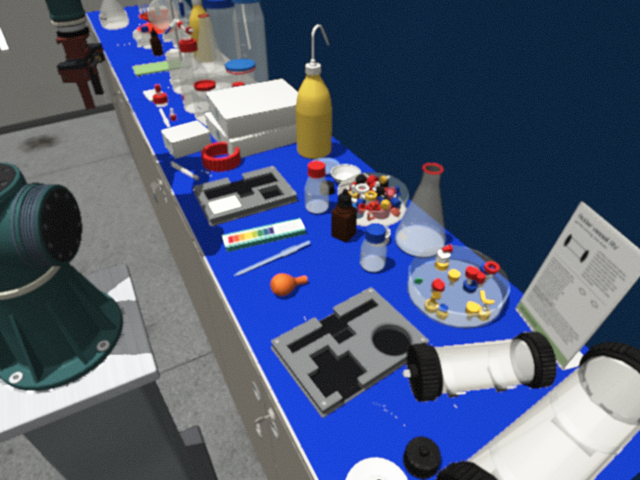

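View pics/top0.png

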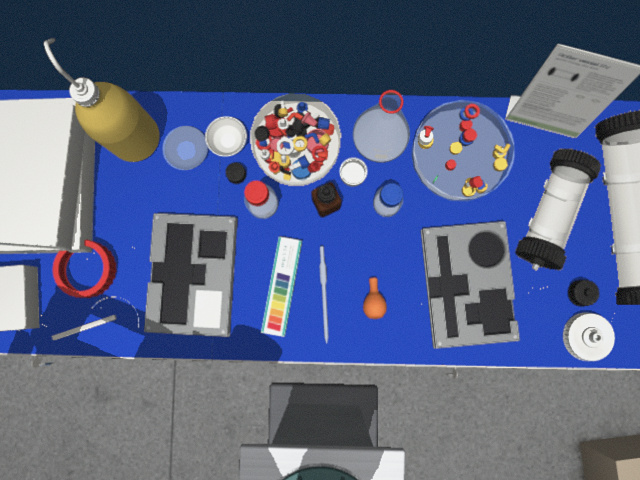

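The top view shows the test tray at about (192,274) and the sampling tray at (470,284). The strip box is at (282,286), the pipette at (324,295), the bulb at (375,300) and the dropper at (327,198). There is a red-capped bottle at (262,195) and a blue-capped one at (388,197). Next I'll measure all of these and work out which bottle is larger.

```bash
cat >> h.py <<'E'
def load(f): return dict(np.load('pics/'+f+'.npz'))
def ray(c,p):
    u=cv2.undistortPoints(np.array(p,float).reshape(-1,1,2),c['mtx'],np.array([float(c['k1']),0,0,0])).reshape(-1,2)
    d=np.c_[u,np.ones(len(u))]@c['cam_to_world'][:3,:3].T
    return c['cam_to_world'][:3,3],d
def plane(c,p,z):
    o,d=ray(c,p); return o+d*((z-o[2])/d[:,2])[:,None]
def proj(c,P):
    M=np.linalg.inv(c['cam_to_world']); X=np.atleast_2d(P)@M[:3,:3].T+M[:3,3]
    return cv2.projectPoints(X.reshape(-1,1,3),np.zeros(3),np.zeros(3),c['mtx'],np.array([float(c['k1']),0,0,0]))[0].reshape(-1,2)
def tri(c1,p1,c2,p2):
    o1,d1=ray(c1,[p1]);o2,d2=ray(c2,[p2]);d1=d1[0];d2=d2[0]
    s=np.linalg.lstsq(np.c_[d1,-d2],o2-o1,rcond=None)[0]
    a=o1+s[0]*d1;b=o2+s[1]*d2
    return (a+b)/2,np.linalg.norm(a-b)
E
python3 - <<'E'
from h import *
t=load('top0.png');s=load('scene0.png')
hsv=cv2.cvtColor(t['color'],cv2.COLOR_BGR2HSV)
nb=(cv2.inRange(hsv,(112,150,60),(128,255,255))==0).astype(np.uint8)
# non-blue blobs
cs,_=cv2.findContours(nb[:355],cv2.RETR_EXTERNAL,cv2.CHAIN_APPROX_NONE)
for c in cs:
    if cv2.contourArea(c)<150: continue
    r=cv2.minAreaRect(c)
    print(np.round(r[0],1),np.round(r[1],1),round(r[2],1),cv2.contourArea(c))
def up(im,x,y,w,h,k,f): cv2.imwrite('pics/'+f,cv2.resize(im[y:y+h,x:x+w],None,fx=k,fy=k,interpolation=cv2.INTER_CUBIC))
up(t['color'],230,150,190,80,4,'t1.png')
up(s['color'],290,150,120,130,4,'s1.png')
up(t['color'],140,205,110,135,4,'t2.png')
up(t['color'],415,215,110,135,4,'t3.png')
E
```

```text
[ 84.6 327.3] [10.1 70.5] 71.9 364.0
[588. 333.] [42. 52.] 90.0 1835.5
[583. 292.] [26. 30.] 90.0 630.0
[374.5 298. ] [42. 23.] 90.0 627.5
[ 22.  297.5] [67. 44.] 90.0 2436.0
[323.3 294. ] [98.1  7.2] 88.2 401.5
[281.1 286. ] [25.2 99.7] 10.5 2358.0
[469.7 284.2] [123.   87.6] 83.9 10312.5
[190.4 275.2] [ 86.7 123.7] 3.7 10145.5
[388.2 200.1] [29.9 32.9] 60.9 691.0
[326.7 198.4] [30.  27.7] 63.4 692.5
[261. 199.] [38. 34.] 90.0 991.5
[235.6 172.7] [20.6 19.2] 63.4 307.0
[353.  171.5] [29. 28.] 90.0 641.0
[557.3 209.6] [ 51.1 128.8] 20.8 5145.5
[204.3 141.2] [43.7 86.4] 72.3 2866.5
[616.5 206.5] [195.  45.] 90.0 5727.5
[462. 150.] [100.4 101.8] 45.0 7973.0
[319.5 154. ] [308. 639.] 90.0 92760.0
```

View pics/t1.png

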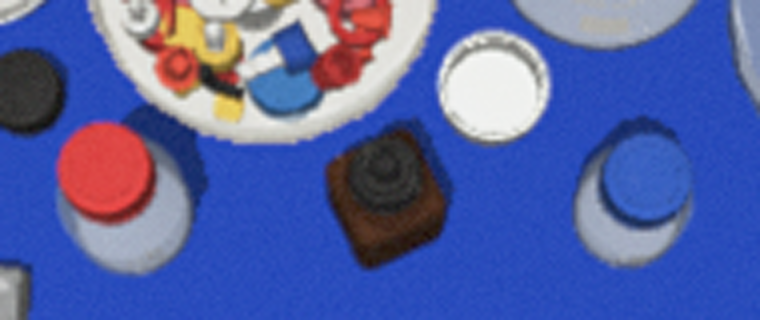

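View pics/s1.png

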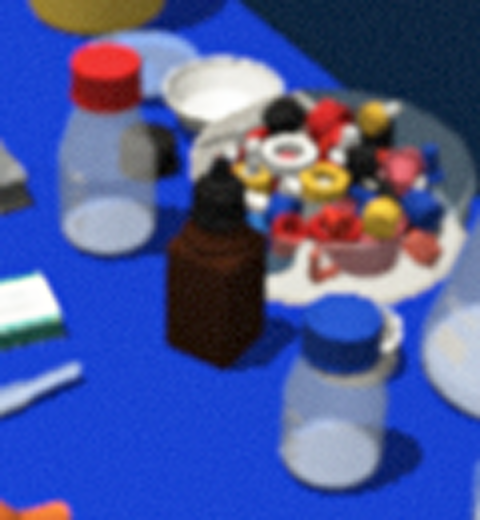

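View pics/t2.png

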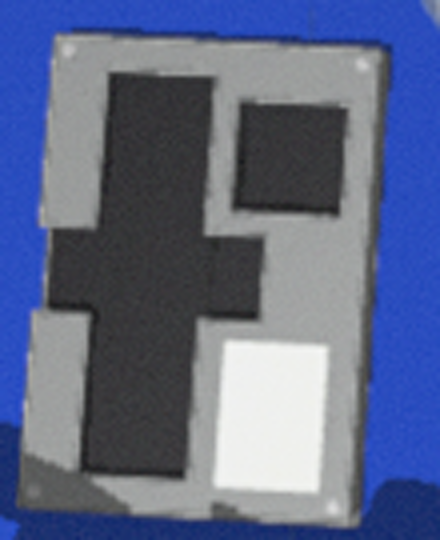

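View pics/t3.png

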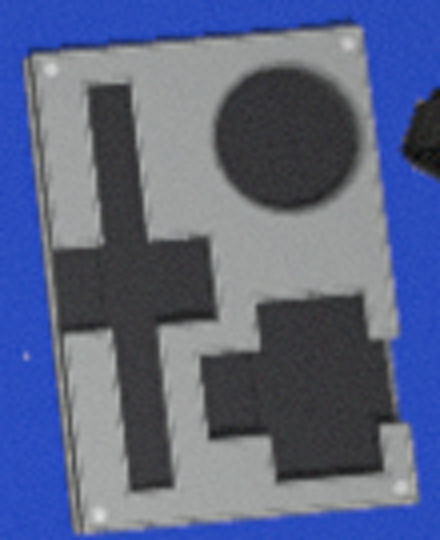

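Run:
```python
from h import *
t=load('top0.png');s=load('scene0.png')
def z(p,x0,y0): return [((u+.5)/4-.5+x0,(v+.5)/4-.5+y0) for u,v in p]
def fit(loc,W):
    loc=np.array(loc,float)/1000;W=W[:,:2]
    a=loc-loc.mean(0);b=W-W.mean(0)
    th=np.arctan2((a[:,0]*b[:,1]-a[:,1]*b[:,0]).sum(),(a*b).sum())
    R=np.array([[np.cos(th),-np.sin(th)],[np.sin(th),np.cos(th)]])
    o=W.mean(0)-R@loc.mean(0)
    res=W-(loc@R.T+o)
    print('origin',o.round(4),'yaw',th.round(4),'scale',np.linalg.norm(b)/np.linalg.norm(a));print((res*1000).round(1).tolist())
    return o,th
# local corners; image left=+x, image up=-y
L=[(54,-100),(-2,-100),(54,100),(-2,100),(-11.5,-88.5),(-68.5,-88.5),(-11.5,-31.5),(-68.5,-31.5)]
P=[(109,73),(217,78),(82,470),(186,477),(240,103),(348,109),(233,210),(340,216)]
W=plane(t,z(P,140,205),.024); fit(L,W)
L=[(58,-100),(34,-100),(58,100),(34,100),(-12,12),(-68,12),(-12,102),(-68,102),(-39,-65)]
P=[(88,85),(130,85),(130,490),(174,485),(258,302),(362,294),(277,482),(384,471),(288,138)]
W=plane(t,z(P,415,215),.024); fit(L,W)
# cards strip box, pipette
hsv=cv2.cvtColor(t['color'],cv2.COLOR_BGR2HSV)
nb=(cv2.inRange(hsv,(112,150,60),(128,255,255))==0).astype(np.uint8)
def blob(x,y,w,h):
    m=np.zeros_like(nb);m[y:y+h,x:x+w]=nb[y:y+h,x:x+w]
    c=max(cv2.findContours(m,cv2.RETR_EXTERNAL,cv2.CHAIN_APPROX_NONE)[0],key=cv2.contourArea);return c.reshape(-1,2).astype(float)
for n,b,zz in(('strip',(255,230,55,115),.014),('pip',(312,235,25,115),.006),('bulb',(355,270,40,58),.02)):
    c=blob(*b);W=plane(t,c,zz)[:,:2]
    r=cv2.minAreaRect((W*1000).astype(np.float32));print(n,np.round(r[0],1),np.round(r[1],1),round(r[2],2)); print(np.round(cv2.boxPoints(r)).tolist())
# caps circles
tr=cv2.inRange(hsv,(0,150,120),(8,255,255))|cv2.inRange(hsv,(172,150,120),(180,255,255))
for n,pt,zz in(('redtop',(105.5,172),.13),('bluetop',(647,177),.105),('teat',(386,165),.132),('collar',(386,180),.11)):
    W=plane(t,[((pt[0]+.5)/4-.5+230,(pt[1]+.5)/4-.5+150)],zz);print(n,W.round(4))
def zs(p,x0,y0): return ((p[0]+.5)/4-.5+x0,(p[1]+.5)/4-.5+y0)
for n,a,b in(('red',(105.5,168),(106,60)),('blue',(647,175),(343,312)),('teat',(386,160),(221,163))):
    print(n,tri(t,zs(a,230,150),s,zs(b,290,150)))
```

```text
origin [0.4789 0.2629] yaw 1.5439 scale 0.9701333080021715
[[-2.3, -1.1], [-2.1, 1.3], [3.5, -3.2], [3.0, 2.0], [-2.5, -1.5], [-2.8, 2.2], [1.7, -2.0], [1.5, 2.4]]
origin [ 0.4722 -0.2831] yaw 1.68 scale 0.9793156470622785
[[-1.2, -2.0], [-3.3, 1.3], [2.3, -1.1], [2.5, 1.7], [-1.4, -2.9], [-2.5, 2.3], [2.0, -1.9], [2.2, 2.1], [-0.8, 0.6]]
strip [460.6  84.7] [ 49.3 194.4] 81.34
[[361.0, 75.0], [553.0, 46.0], [560.0, 94.0], [368.0, 124.0]]
pip [447.2   2.1] [192.3  14.1] 3.09
[[351.0, 4.0], [352.0, -10.0], [544.0, 0.0], [543.0, 14.0]]
bulb [440.7 -97.3] [81.2 44.5] 0.94
[[400.0, -76.0], [401.0, -120.0], [482.0, -119.0], [481.0, -74.0]]
redtop [[0.621  0.1261 0.13  ]]
bluetop [[ 0.6291 -0.1185  0.105 ]]
teat [[0.6265 0.0008 0.132 ]]
collar [[0.624  0.0007 0.11  ]]
red (array([0.62310586, 0.12593415, 0.1306053 ]), np.float64(0.0008180562162181321))
blue (array([ 0.62965348, -0.11827659,  0.10717124]), np.float64(0.00019661034947228003))
teat (array([0.62890832, 0.00107661, 0.12856552]), np.float64(0.0011708073508814006))
```

Run:
```python
from h import *
t=load('top0.png')
def z(p,x0,y0): return [((u+.5)/4-.5+x0,(v+.5)/4-.5+y0) for u,v in p]
def fit(loc,W):
    loc=np.array(loc,float)/1000;W=W[:,:2]
    a=loc-loc.mean(0);b=W-W.mean(0)
    th=np.arctan2((a[:,0]*b[:,1]-a[:,1]*b[:,0]).sum(),(a*b).sum())
    R=np.array([[np.cos(th),-np.sin(th)],[np.sin(th),np.cos(th)]])
    o=W.mean(0)-R@loc.mean(0)
    res=W-(loc@R.T+o)
    print('origin',o.round(4),'yaw',th.round(4),'scale',np.linalg.norm(b)/np.linalg.norm(a));print((res*1000).round(1).tolist())
    return o,th
C=[(80,-115),(-80,-115),(80,115),(-80,115)]
fit(C,plane(t,z([(57,33),(380,46),(18,508),(355,524)],140,205),.024))
fit(C,plane(t,z([(30,52),(360,25),(78,533),(414,500)],415,215),.024))
# screws
for p,x0 in(([(67,50),(362,65),(33,492),(333,508)],(140,205)),([(51,69),(348,44),(99,514),(401,487)],(415,215))):
    W=plane(t,z(p,*x0),.024);print(W.mean(0)); d=W[2]-W[0]+W[3]-W[1];print(np.arctan2(d[1],d[0])-np.pi/2+np.pi, np.linalg.norm(W[1]-W[0]),np.linalg.norm(W[2]-W[0]))
for f,x,y in(('t2b.png',140,205),('t3b.png',415,215)):
    cv2.imwrite('pics/'+f,cv2.resize(np.clip(t['color'][y:y+135,x:x+110].astype(int)*2,0,255).astype(np.uint8),None,fx=4,fy=4,interpolation=cv2.INTER_NEAREST))
```

```text
origin [0.4795 0.2623] yaw 1.5505 scale 1.0123162036430773
[[1.3, 0.1], [1.4, -0.3], [-1.4, 2.1], [-1.3, -1.9]]
origin [ 0.4729 -0.2812] yaw 1.6775 scale 1.0117725308538383
[[1.1, 1.2], [1.1, -1.5], [-2.1, 1.4], [-0.1, -1.1]]
[0.4788386  0.26409452 0.024     ]
4.687811313444769 0.14644513097224235 0.21639251730447379
[ 0.47225603 -0.28325595  0.024     ]
-1.459560912557257 0.14639685197553165 0.21584036668907436
```

View pics/t2b.png

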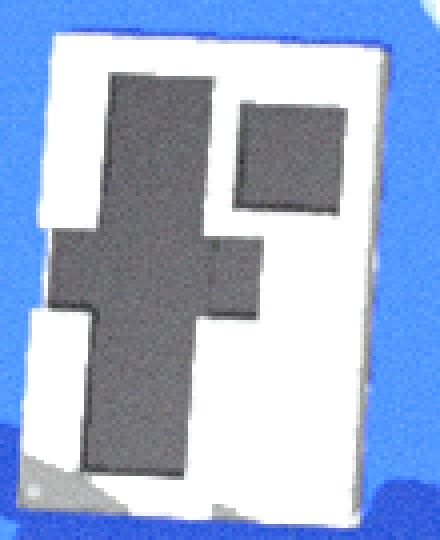

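View pics/t3b.png

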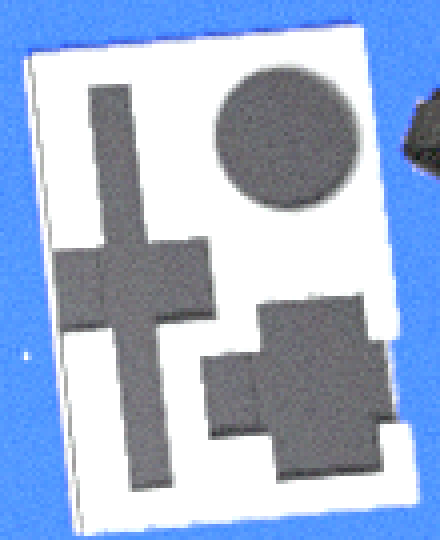

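Run:
```python
from h import *
t=load('top0.png');s=load('scene0.png')
cv2.imwrite('pics/a1.png',cv2.resize(np.clip(s['color'][180:250,322:372].astype(int)*2.5,0,255).astype(np.uint8),None,fx=8,fy=8,interpolation=cv2.INTER_CUBIC))
A=t['color'][178:220,305:350];B=t['color'][270:325,350:400]
A=cv2.resize(np.clip(A.astype(int)*2.5,0,255).astype(np.uint8),None,fx=8,fy=8,interpolation=cv2.INTER_CUBIC)
B=cv2.resize(B,None,fx=8,fy=8,interpolation=cv2.INTER_CUBIC)
H=max(A.shape[0],B.shape[0]);o=np.zeros((H,A.shape[1]+B.shape[1],3),np.uint8);o[:A.shape[0],:A.shape[1]]=A;o[:B.shape[0],A.shape[1]:]=B
cv2.imwrite('pics/a2.png',o)
print('flask',tri(t,(391,101),s,(432,168)),'wash',tri(t,(48,42),s,(318,28)))
```

```text
flask (array([ 0.76930745, -0.10558714,  0.20065422]), np.float64(0.0009737288973476285)) wash (array([0.78995881, 0.41316186, 0.35487468]), np.float64(0.009018002399609837))
```

View pics/a1.png

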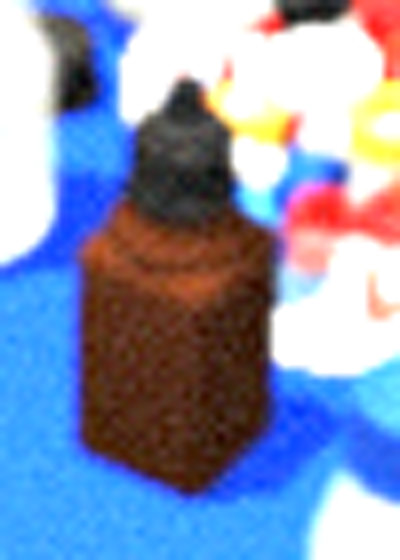

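View pics/a2.png

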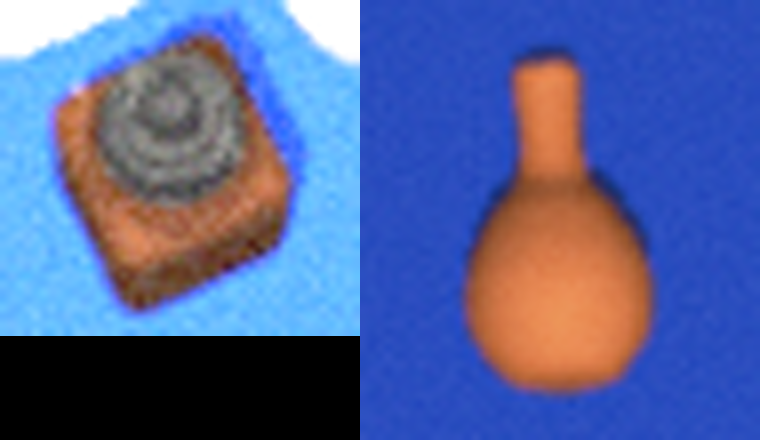

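```bash
cat >> h.py <<'E'
def plan(wps):
    """wps: x,y,z (m), jaw yaw deg. prints shift mm & turn deg in current tool axes"""
    s=env.get_state();R=s['eef_rot'];p=s['position']
    print('t',round(s['t'],2),'pos',p.round(4),'jaw',round(np.degrees(np.arctan2(R[1,1],R[0,1])),1),'tilt',np.degrees(np.arccos(-R[2,2])).round(2),'w',round(s['grip_width'],4),'F',s['wrist_force'].round(1),'q1,6',np.degrees(s['q'][[0,5]]).round())
    from scipy.spatial.transform import Rotation as Ro
    for x,y,z,a in wps:
        a=np.radians(a);Y=np.array([np.cos(a),np.sin(a),0]);Z=np.array([0,0,-1.]);T=np.c_[np.cross(Y,Z),Y,Z]
        print((R.T@(np.array([x,y,z])-p)*1000).round(1),np.degrees(Ro.from_matrix(R.T@T).as_rotvec()).round(1))
E
python3 - <<'E'
from h import *
s=load('scene0.png')
W=plane(s,[(322+u/8-.44,180+v/8-.44) for u,v in((82,435),(192,493),(270,425))],0.0)[:,:2]
print(W.round(4),'centre',((W[0]+W[2])/2).round(4),np.linalg.norm(W[1]-W[0]),np.linalg.norm(W[2]-W[1]),np.degrees(np.arctan2(*(W[2]-W[1])[::-1])),np.degrees(np.arctan2(*(W[1]-W[0])[::-1])))
plan([(.4606,.0847,.12,81.4),(.4606,.0847,.003,81.4)])
E
```

```text
[[ 0.6079  0.0195]
 [ 0.6229 -0.0192]
 [ 0.6596 -0.0035]] centre [0.6338 0.008 ] 0.04152939408532384 0.039988675941948236 23.231985758638636 -68.86069298647602
t 0.1 pos [0.198  0.5657 0.2219] jaw 70.7 tilt 0.1 w 0.0878 F [ 0.3 -0.7 -0. ] q1,6 [64. -7.]
[-406.8 -367.1  102.4] [ -0.1  -0.  -10.7]
[-406.8 -366.9  219.4] [ -0.1  -0.  -10.7]
```

apply_moves --pt "-20 -18 10 0 0 0 75" --pt "-65 -60 20 0 0 0 75" --pt "-115 -105 30 0 0 -2 75" --pt "-165 -150 40 0 0 -4 75" --pt "-215 -195 50 0 0 -6 75" --pt "-265 -240 60 0 0 -8 75" --pt "-310 -280 70 0 0 -9 75" --pt "-345 -312 80 0 0 -10.7 75"

```text
t: 1.1
position: [0.4186, 0.1616, 0.1437]
eef_rot: [[-0.989, 0.149, 0.001], [0.149, 0.989, 0.0], [-0.001, 0.0, -1.0]]
wrist_force: [0.2, 0.1, 0.0]
grip_width: 0.0752
```

Run:
```python
from h import *
plan([(.4606,.0847,.12,81.4),(.4606,.0847,.003,81.4)])
```

```text
t 1.1 pos [0.4186 0.1616 0.1437] jaw 81.5 tilt 0.04 w 0.0752 F [0.2 0.1 0. ] q1,6 [ 12. -69.]
[-53.  -69.8  23.8] [0.  0.  0.1]
[-52.9 -69.8 140.8] [0.  0.  0.1]
```

apply_moves --pt "-25 -33 10 0 0 0 72" --pt "-50 -66 25 0 0 0 72" --pt "-54 -71 50 0 0 0 72" --pt "-54 -71 80 0 0 0 72" --pt "-54 -71 105 0 0 0 72" --pt "-54 -71 120 0 0 0 72" --pt "-54 -71 120 0 0 0 72" --pt "-54 -71 120 0 0 0 72"

```text
t: 2.1
position: [0.4608, 0.0851, 0.0242]
eef_rot: [[-0.989, 0.149, 0.0], [0.149, 0.989, -0.0], [-0.0, -0.0, -1.0]]
wrist_force: [-0.4, -0.1, -0.0]
grip_width: 0.0717
```

Run:
```python
from h import *
plan([(.4606,.0847,.003,81.4)])
shot('top','p1.png');c=shot('scene','p1s.png')
cv2.imwrite('pics/p1c.png',cv2.resize(load('p1.png')['color'][200:380,200:420],None,fx=3,fy=3))
```

```text
t 2.1 pos [0.4608 0.0851 0.0242] jaw 81.4 tilt 0.01 w 0.0717 F [-0.4 -0.1 -0. ] q1,6 [  2. -79.]
[ 0.1 -0.5 21.2] [-0.  0.  0.]
```

View pics/p1s.png

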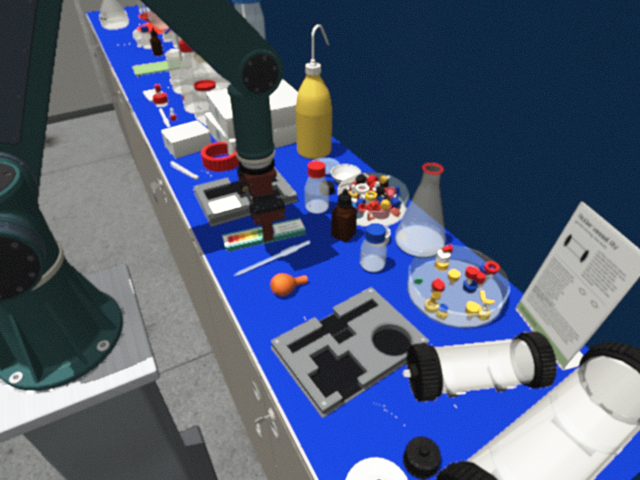

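View pics/p1c.png

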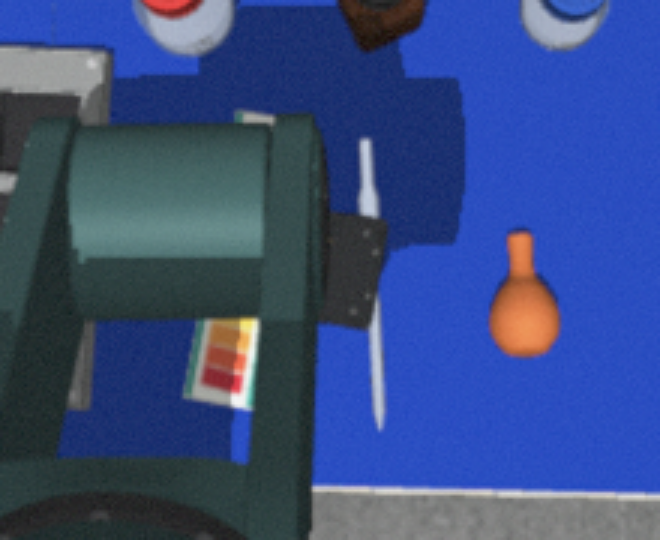

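The gripper sits over the middle of the strip box, at about (265,232) in the scene view. Descending and gripping.

apply_moves --pt "0 0 12 0 0 0 72" --pt "0 0 20 0 0 0 72" --pt "0 0 21 0 0 0 40" --pt "0 0 21 0 0 0 40" --pt "0 0 21 0 0 0 40" --pt "0 0 21 0 0 0 40" --pt "0 0 21 0 0 0 40" --pt "0 0 21 0 0 0 40"

```text
t: 3.2
position: [0.4605, 0.0851, 0.003]
eef_rot: [[-0.989, 0.149, 0.0], [0.149, 0.989, -0.0], [-0.0, -0.0, -1.0]]
wrist_force: [0.8, -0.6, -0.4]
grip_width: 0.0467
```

Run:
```python
from h import *
plan([(.4606,.0847,.09,81.4),(.4794,.2901,.09,88.6),(.4794,.2901,.018,88.6)])
```

```text
t 3.2 pos [0.4605 0.0851 0.003 ] jaw 81.4 tilt 0.01 w 0.0467 F [ 0.8 -0.6 -0.4] q1,6 [  2. -79.]
[ -0.1  -0.4 -87. ] [-0.  0.  0.]
[ 12.  205.5 -87. ] [-0.   0.  -7.2]
[ 12.  205.5 -15. ] [-0.   0.  -7.2]
```

apply_moves --pt "0 0 -25 0 0 0 40" --pt "0 0 -60 0 0 0 40" --pt "1 20 -80 0 0 0 40" --pt "4 65 -80 0 0 -2 40" --pt "7 115 -80 0 0 -4 40" --pt "10 165 -80 0 0 -6 40" --pt "12 198 -80 0 0 -7.2 40" --pt "12 206 -80 0 0 -7.2 40"

```text
t: 4.2
position: [0.4795, 0.2924, 0.0828]
eef_rot: [[-1.0, 0.022, 0.0], [0.022, 1.0, 0.0], [-0.0, 0.0, -1.0]]
wrist_force: [0.4, 0.3, -1.1]
grip_width: 0.0466
```

Run:
```python
from h import *
plan([(.4794,.2901,.09,88.6),(.4794,.2901,.018,88.6)])
shot('top','p2.png');c=shot('scene','p2s.png')
cv2.imwrite('pics/p2c.png',cv2.resize(load('p2.png')['color'][180:380,120:340],None,fx=3,fy=3))
cv2.imwrite('pics/p2d.png',cv2.resize(c['color'][100:280,150:350],None,fx=4,fy=4)[:600])
```

```text
t 4.2 pos [0.4795 0.2924 0.0828] jaw 88.7 tilt 0.03 w 0.0466 F [ 0.4  0.3 -1.1] q1,6 [ 24. -64.]
[ 0.  -2.3 -7.2] [0.  0.  0.1]
[ 0.1 -2.3 64.8] [0.  0.  0.1]
```

View pics/p2c.png

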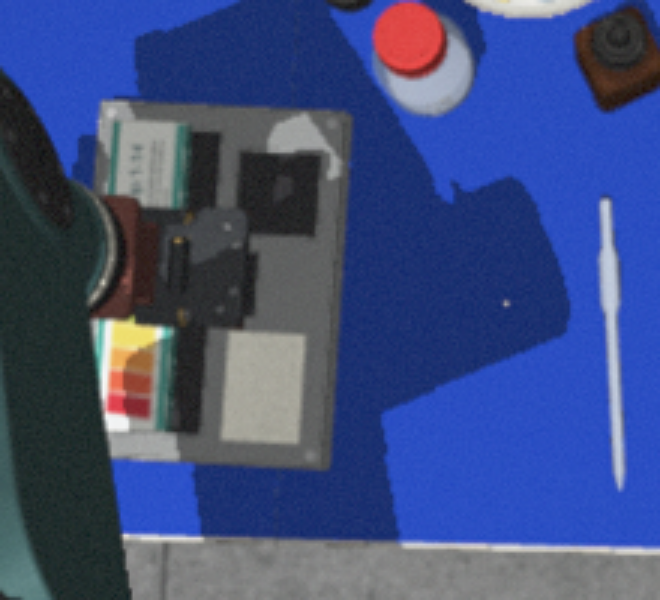

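View pics/p2d.png

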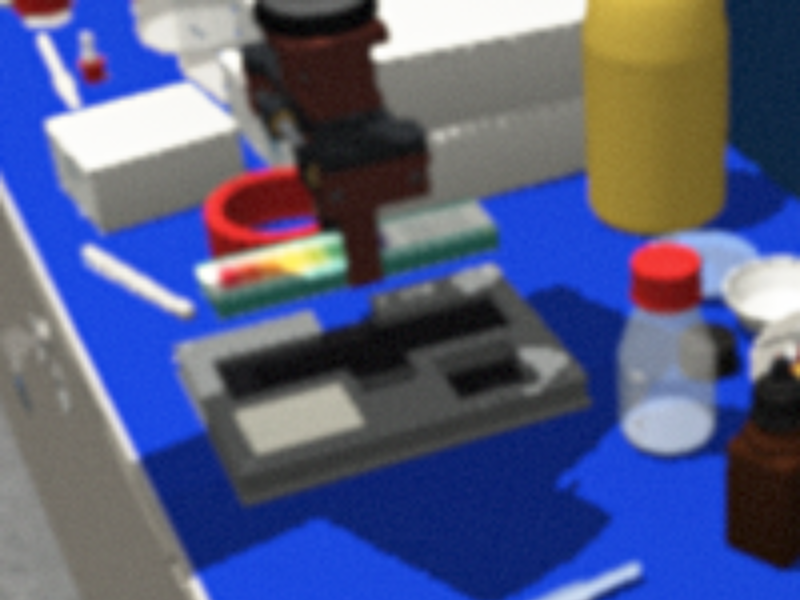

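The strip box hangs level over its pocket; in the top crop it runs from (150,120) to (140,430). I'll measure its offset.

Run:
```python
from h import *
t=load('p2.png')
W=plane(t,[(120+(u+.5)/3-.5,180+(v+.5)/3-.5) for u,v in((188,124),(168,431),(113,121))],.0828-.003+.016)
print(W.round(4)); d=W[0]-W[1];print(np.degrees(np.arctan2(d[1],d[0])),np.linalg.norm(d))
m=(W[0]+W[1])/2; a=np.arctan2(d[1],d[0]);print('centre',(m[:2]+.023*np.array([-np.sin(a),np.cos(a)])).round(4))
```

```text
[[0.5719 0.2646 0.0958]
 [0.3846 0.2677 0.0958]
 [0.5728 0.3112 0.0958]]
-0.9523592723058211 0.18737265203590242
centre [0.4786 0.2892]
```

apply_moves --pt "0 0 20 0 0 0 40" --pt "0 0 38 0 0 0 40" --pt "0 0 50 0 0 0 40" --pt "0 0 58 0 0 0 40" --pt "0 0 63 0 0 0 40" --pt "0 0 65 0 0 0 40" --pt "0 0 65 0 0 0 60" --pt "0 0 65 0 0 0 60"

```text
t: 5.3
position: [0.4797, 0.2908, 0.0183]
eef_rot: [[-1.0, 0.024, 0.001], [0.024, 1.0, 0.0], [-0.001, 0.0, -1.0]]
wrist_force: [-1.1, -0.1, 0.4]
grip_width: 0.0598
```

Run:
```python
from h import *
plan([(.4472,.0021,.09,93.1),(.4472,.0021,.003,93.1)])
```

```text
t 5.3 pos [0.4797 0.2908 0.0183] jaw 88.6 tilt 0.04 w 0.0598 F [-1.1 -0.1  0.4] q1,6 [ 24. -64.]
[  25.5 -289.4  -71.8] [ 0.   0.  -4.5]
[  25.5 -289.4   15.2] [ 0.   0.  -4.5]
```

apply_moves --pt "0 0 -30 0 0 0 60" --pt "0 0 -65 0 0 0 60" --pt "4 -40 -80 0 0 -1 50" --pt "9 -95 -80 0 0 -2 45" --pt "14 -150 -80 0 0 -3 45" --pt "19 -205 -80 0 0 -4 45" --pt "23 -258 -80 0 0 -4.5 45" --pt "25 -289 -75 0 0 -4.5 45"

```text
t: 6.3
position: [0.4476, 0.0002, 0.0936]
eef_rot: [[-0.999, -0.053, 0.002], [-0.053, 0.999, -0.001], [-0.002, -0.001, -1.0]]
wrist_force: [-0.3, 0.2, 0.2]
grip_width: 0.045
```

Run:
```python
from h import *
t=shot('top','p3.png')
cv2.imwrite('pics/p3c.png',cv2.resize(t['color'][180:380,120:380],None,fx=3,fy=3))
plan([(.4472,.0021,.09,93.1),(.4472,.0021,.003,93.1)])
```

```text
t 6.35 pos [ 0.4472 -0.0019  0.0929] jaw 93.0 tilt 0.11 w 0.0452 F [ 0.1 -1.9 -0.9] q1,6 [  -9. -102.]
[-0.2  4.   2.9] [-0.1  0.  -0.1]
[-0.2  4.2 89.9] [-0.1  0.  -0.1]
```

View pics/p3c.png

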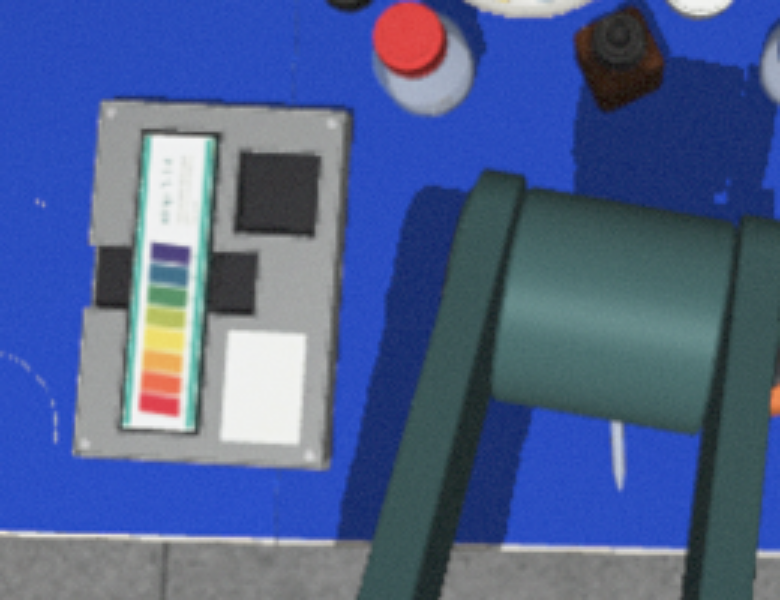

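The strip box is seated and centred. Now descending on the pipette.

apply_moves --pt "0 0 25 0 0 0 45" --pt "0 0 50 0 0 0 45" --pt "0 0 72 0 0 0 45" --pt "0 0 85 0 0 0 45" --pt "0 0 90 0 0 0 45" --pt "0 0 90 0 0 0 8" --pt "0 0 90 0 0 0 8" --pt "0 0 90 0 0 0 8"

```text
t: 7.35
position: [0.4479, 0.0022, 0.0034]
eef_rot: [[-0.999, -0.054, 0.001], [-0.054, 0.999, -0.0], [-0.001, -0.0, -1.0]]
wrist_force: [-0.1, -0.7, -0.4]
grip_width: 0.0183
```

Run:
```python
from h import *
plan([(.4672,-.2376,.09,96.4),(.4672,-.2376,.018,96.4)])
```

```text
t 7.35 pos [0.4479 0.0022 0.0034] jaw 93.1 tilt 0.07 w 0.0183 F [-0.1 -0.7 -0.4] q1,6 [  -9. -102.]
[  -6.4 -240.5  -86.5] [-0.   0.1 -3.3]
[  -6.4 -240.5  -14.5] [-0.   0.1 -3.3]
```

apply_moves --pt "0 0 0 0 0 0 8" --pt "0 0 0 0 0 0 8" --pt "0 0 0 0 0 0 8" --pt "0 0 -20 0 0 0 8" --pt "0 0 -55 0 0 0 8" --pt "0 -10 -85 0 0 0 8" --pt "-2 -50 -90 0 0 -1 8" --pt "-3 -90 -90 0 0 -2 8"

```text
t: 8.35
position: [0.4559, -0.0883, 0.0939]
eef_rot: [[-0.996, -0.091, 0.002], [-0.091, 0.996, -0.001], [-0.002, -0.001, -1.0]]
wrist_force: [0.1, 0.0, 0.2]
grip_width: 0.0136
```

Run:
```python
from h import *
plan([(.4672,-.2376,.09,96.4),(.4672,-.2376,.018,96.4)])
```

```text
t 8.35 pos [ 0.4559 -0.0883  0.0939] jaw 95.2 tilt 0.12 w 0.0136 F [0.1 0.  0.2] q1,6 [ -19. -115.]
[   2.3 -149.7    4. ] [-0.1  0.1 -1.2]
[   2.5 -149.6   76. ] [-0.1  0.1 -1.2]
```

apply_moves --pt "0 -35 2 0 0 -0.3 8" --pt "1 -80 3 0 0 -0.6 8" --pt "2 -120 3 0 0 -1 8" --pt "2 -143 3 0 0 -1.2 8" --pt "2 -150 3 0 0 -1.2 8" --pt "2 -150 15 0 0 -1.2 8" --pt "2 -150 30 0 0 -1.2 8" --pt "2 -150 35 0 0 -1.2 8"

```text
t: 9.35
position: [0.4654, -0.2353, 0.0563]
eef_rot: [[-0.994, -0.111, -0.003], [-0.111, 0.994, 0.002], [0.003, 0.002, -1.0]]
wrist_force: [0.2, -0.0, -1.2]
grip_width: 0.0134
```

Run:
```python
from h import *
t=shot('top','p4.png');c=shot('scene','p4s.png')
plan([(.4672,-.2376,.09,96.4),(.4672,-.2376,.018,96.4)])
cv2.imwrite('pics/p4c.png',cv2.resize(t['color'][190:370,390:560],None,fx=4,fy=4)[:600])
cv2.imwrite('pics/p4d.png',cv2.resize(c['color'][240:420,250:450],None,fx=4,fy=4)[:600])
```

```text
t 9.45 pos [ 0.4658 -0.2358  0.0568] jaw 96.4 tilt 0.14 w 0.0134 F [-0.7 -0.4  0.3] q1,6 [ -34. -131.]
[ -1.1  -1.9 -33.2] [ 0.1 -0.1 -0. ]
[-1.2 -2.  38.8] [ 0.1 -0.1 -0. ]
```

View pics/p4c.png

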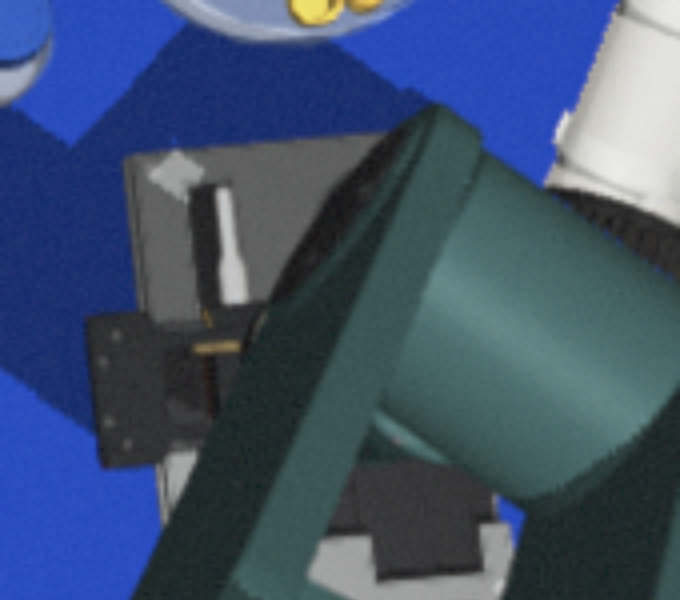

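View pics/p4d.png

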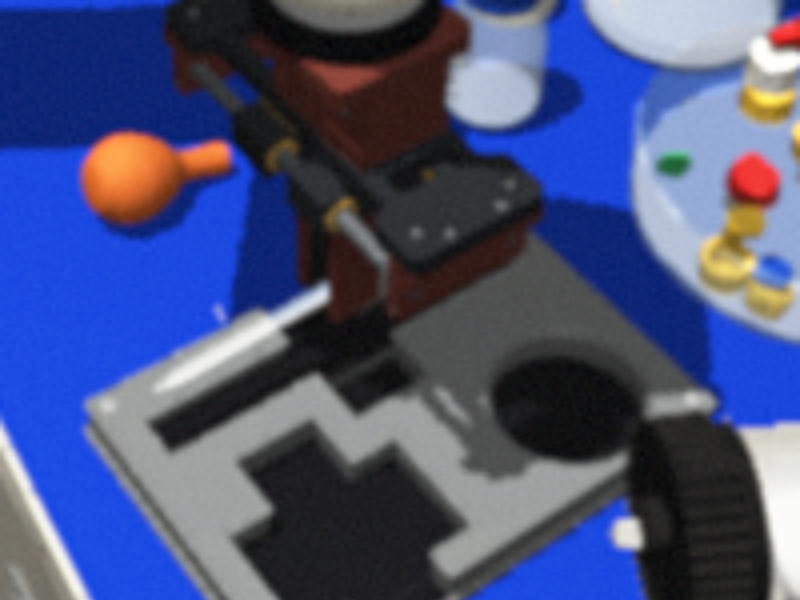

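Run:
```python
from h import *
t=load('p4.png');s=load('p4s.png')
o=np.array([.4723,-.2833]);c,sn=np.cos(1.682),np.sin(1.682);R=np.array([[c,-sn],[sn,c]])
W=plane(t,[(390+(u+.5)/4-.5,190+(v+.5)/4-.5) for u,v in((222,188),(234,290))],.0568-.0034+.008)
print(W.round(4),((W[:,:2]-o)@R*1000).round(1))
W=plane(s,[(250+(160+.5)/4-.5,240+(388+.5)/4-.5)],.061);print(((W[:,:2]-o)@R*1000).round(1))
```

```text
[[ 0.5582 -0.2256  0.0614]
 [ 0.51   -0.2313  0.0614]] [[ 47.8 -91.8]
 [ 47.5 -43.3]]
[[45.2 96.4]]
```

apply_moves --pt "-1 -1 8 0 0 0 8" --pt "-1 -1 18 0 0 0 8" --pt "-1 -1 27 0 0 0 8" --pt "-1 -1 34 0 0 0 8" --pt "-1 -1 38 0 0 0 8" --pt "-1 -1 40 0 0 0 8" --pt "-1 -1 40 0 0 0 28" --pt "-1 -1 40 0 0 0 28"

```text
t: 10.45
position: [0.4679, -0.2381, 0.0182]
eef_rot: [[-0.994, -0.11, 0.0], [-0.11, 0.994, -0.0], [-0.0, -0.0, -1.0]]
wrist_force: [-0.9, -0.5, 0.9]
grip_width: 0.027
```

Run:
```python
from h import *
plan([(.4340,-.0970,.09,90.9),(.434,-.097,.004,90.9)])
```

```text
t 10.45 pos [ 0.4679 -0.2381  0.0182] jaw 96.3 tilt 0.03 w 0.027 F [-0.9 -0.5  0.9] q1,6 [ -35. -131.]
[ 18.2 143.9 -71.9] [-0.   0.   5.4]
[ 18.2 143.9  14.1] [-0.   0.   5.4]
```

apply_moves --pt "0 0 -25 0 0 0 30" --pt "0 0 -60 0 0 0 30" --pt "2 15 -85 0 0 0 60" --pt "7 55 -90 0 0 2 75" --pt "12 95 -90 0 0 4 75" --pt "17 128 -90 0 0 5.4 75" --pt "19.5 144 -85 0 0 5.4 75" --pt "19.5 144 -70 0 0 5.4 75"

```text
t: 11.45
position: [0.433, -0.0964, 0.0882]
eef_rot: [[-1.0, -0.018, 0.002], [-0.018, 1.0, -0.001], [-0.002, -0.001, -1.0]]
wrist_force: [0.1, 0.4, -0.5]
grip_width: 0.0752
```

Run:
```python
from h import *
t=shot('top','p5.png')
plan([(.4325,-.0972,.09,90.9),(.4325,-.0972,.004,90.9)])
cv2.imwrite('pics/p5c.png',cv2.resize(t['color'][190:370,350:550],None,fx=4,fy=4)[:600])
```

```text
t 11.5 pos [ 0.4322 -0.0965  0.0865] jaw 91.0 tilt 0.04 w 0.0747 F [-0.7  0.2 -1.2] q1,6 [ -22. -113.]
[-0.3 -0.7 -3.5] [-0.  -0.   0.1]
[-0.4 -0.7 82.5] [-0.  -0.   0.1]
```

View pics/p5c.png

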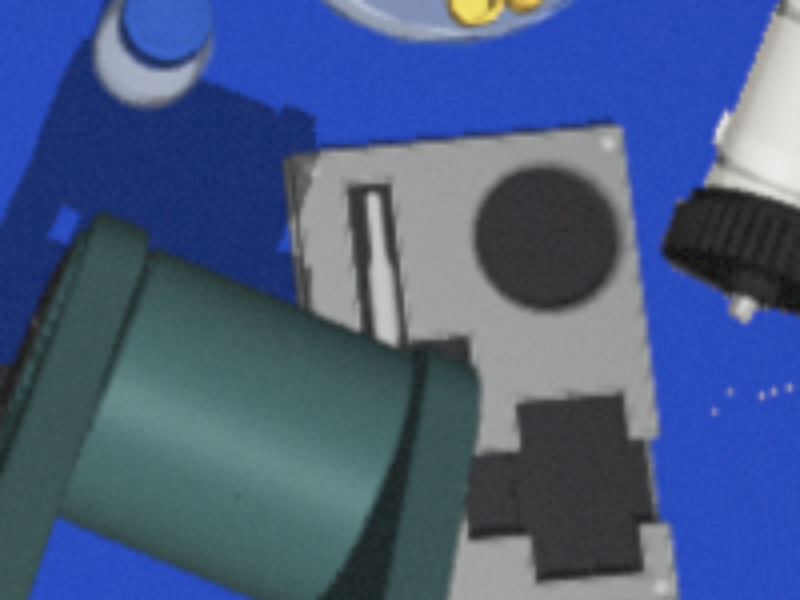

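The pipette lies in its groove, with its tip at crop (372,195). Next is the bulb.

apply_moves --pt "0 0 25 0 0 0 75" --pt "0 0 50 0 0 0 75" --pt "0 0 70 0 0 0 75" --pt "0 0 80 0 0 0 75" --pt "0 0 83 0 0 0 60" --pt "0 0 83 0 0 0 38" --pt "0 0 83 0 0 0 38" --pt "0 0 83 0 0 0 38"

```text
t: 12.5
position: [0.433, -0.0971, 0.0055]
eef_rot: [[-1.0, -0.016, 0.001], [-0.016, 1.0, -0.001], [-0.001, -0.001, -1.0]]
wrist_force: [-0.3, -0.1, 2.2]
grip_width: 0.0459
```

apply_moves --pt "0 0 0 0 0 0 36" --pt "0 0 0 0 0 0 36" --pt "0 0 0 0 0 0 36" --pt "0 0 -15 0 0 0 36" --pt "0 0 -45 0 0 0 36" --pt "0 0 -80 0 0 0 36" --pt "0 0 -95 0 0 0 36" --pt "0 0 -100 0 0 0 36"

```text
t: 13.5
position: [0.433, -0.097, 0.1059]
eef_rot: [[-1.0, -0.016, 0.002], [-0.016, 1.0, -0.001], [-0.002, -0.001, -1.0]]
wrist_force: [0.9, -0.7, -0.8]
grip_width: 0.046
```

Run:
```python
from h import *
t=shot('top','p6.png');c=shot('scene','p6s.png')
plan([(.4201-.008,-.3294-.0009,.104,96.4),(.4201-.008,-.3303,.012,96.4)])
cv2.imwrite('pics/p6c.png',cv2.resize(c['color'][200:380,200:400],None,fx=4,fy=4)[:600])
```

```text
t 13.6 pos [ 0.4325 -0.0969  0.1051] jaw 90.9 tilt 0.03 w 0.0458 F [-0.1 -0.3 -0.9] q1,6 [ -22. -112.]
[  24.1 -233.1    1.1] [-0.   0.  -5.5]
[  24.2 -233.    93.1] [-0.   0.  -5.5]
```

View pics/p6c.png

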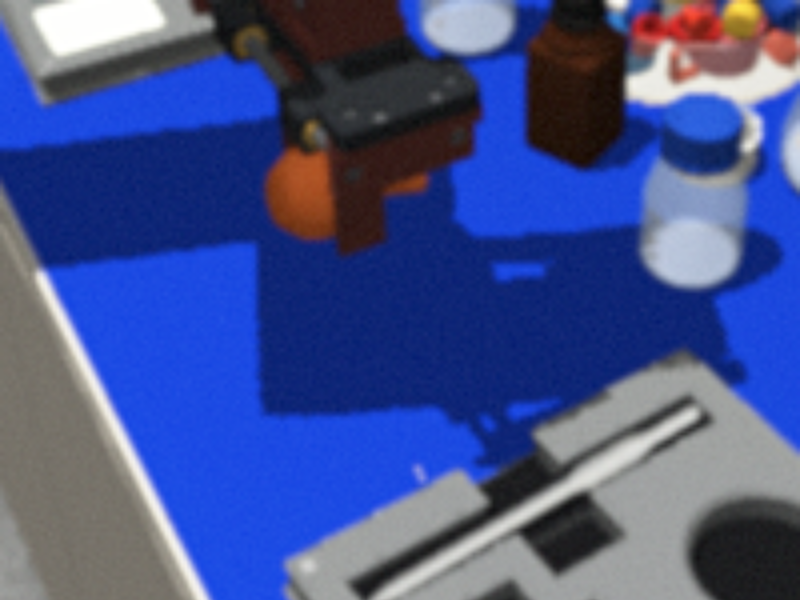

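apply_moves --pt "2 -20 0 0 0 0 36" --pt "6 -60 0 0 0 -1 36" --pt "11 -105 0 0 0 -2 36" --pt "15 -150 0 0 0 -3 36" --pt "20 -190 0 0 0 -4.5 36" --pt "23 -220 0 0 0 -5.5 36" --pt "24 -233 0 0 0 -5.5 36" --pt "24 -233 0 0 0 -5.5 36"

```text
t: 14.6
position: [0.4118, -0.3301, 0.1042]
eef_rot: [[-0.994, -0.11, -0.001], [-0.11, 0.994, 0.001], [0.001, 0.001, -1.0]]
wrist_force: [-0.5, 1.0, 0.1]
grip_width: 0.046
```

Run:
```python
from h import *
t=shot('top','p7.png');c=shot('scene','p7s.png')
plan([(.4201-.008,-.3294-.0009,.104,96.4),(.4201-.008,-.3303,.012,96.4)])
cv2.imwrite('pics/p7c.png',cv2.resize(c['color'][240:420,220:420],None,fx=4,fy=4)[:600])
cv2.imwrite('pics/p7d.png',cv2.resize(t['color'][220:370,390:560],None,fx=4,fy=4)[:600])
```

```text
t 14.7 pos [ 0.4118 -0.3288  0.1044] jaw 96.4 tilt 0.11 w 0.0458 F [-0.6 -0.  -0.2] q1,6 [ -46. -143.]
[-0.1 -1.6  0.4] [ 0.1 -0.1  0. ]
[-0.2 -1.7 92.4] [ 0.1 -0.1  0. ]
```

View pics/p7c.png

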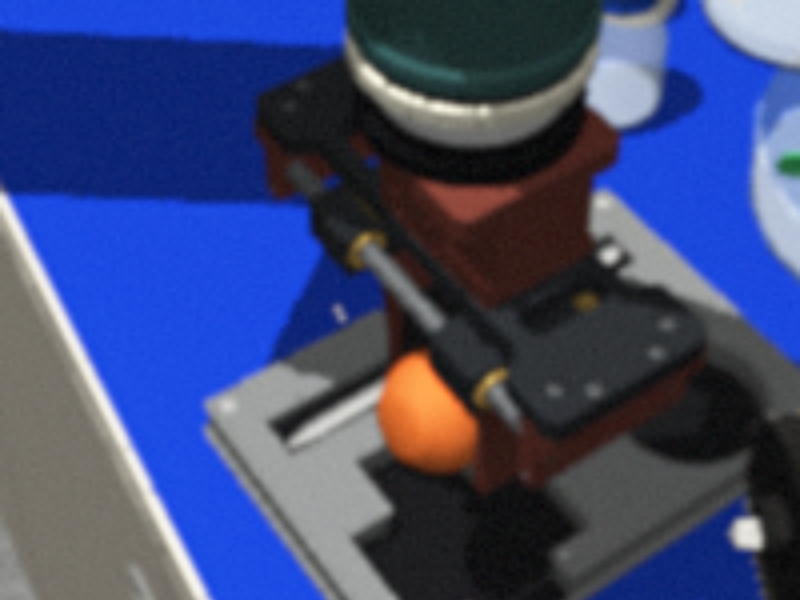

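View pics/p7d.png

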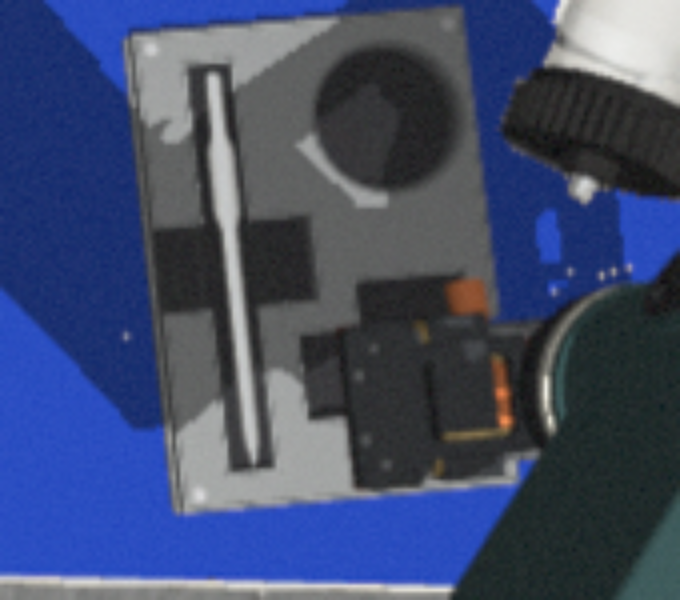

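Run:
```python
from h import *
t=load('p7.png')
o=np.array([.4723,-.2833]);c,sn=np.cos(1.682),np.sin(1.682);R=np.array([[c,-sn],[sn,c]])
W=plane(t,[(390+(467.5)/4-.5,220+(v+.5)/4-.5) for v in(280,300)],.125)
print(W.round(4),((W[:,:2]-o)@R*1000).round(1), (np.array([.4118,-.3288])-o)@R)
```

```text
[[ 0.4583 -0.321   0.125 ]
 [ 0.4495 -0.3209  0.125 ]] [[-35.9  18.1]
 [-34.8  26.8]] [-0.03850499  0.06517565]
```

apply_moves --pt "0 -1 20 0 0 0 36" --pt "0 -1 42 0 0 0 36" --pt "0 -1 62 0 0 0 36" --pt "0 -1 78 0 0 0 36" --pt "0 -1 87 0 0 0 36" --pt "0 -1 92 0 0 0 36" --pt "0 -1 92 0 0 0 58" --pt "0 -1 92 0 0 0 58"

```text
t: 15.7
position: [0.4127, -0.3316, 0.0133]
eef_rot: [[-0.994, -0.111, 0.001], [-0.111, 0.994, -0.001], [-0.001, -0.001, -1.0]]
wrist_force: [-0.2, -1.0, 0.1]
grip_width: 0.0577
```

apply_moves --pt "0 0 0 0 0 0 58" --pt "0 0 -20 0 0 0 58" --pt "0 0 -60 0 0 0 58" --pt "0 0 -110 0 0 0 70" --pt "0 0 -160 0 0 0 80" --pt "-20 40 -180 0 0 0 80" --pt "-50 90 -190 0 0 0 80" --pt "-70 140 -190 0 0 0 80"

```text
t: 16.7
position: [0.4678, -0.1835, 0.2044]
eef_rot: [[-0.994, -0.111, 0.003], [-0.111, 0.994, -0.002], [-0.003, -0.002, -1.0]]
wrist_force: [0.6, -0.0, -0.6]
grip_width: 0.0802
```

Run:
```python
from h import *
t=shot('top','p8.png')
plan([(.6265,.001,.20,90),(.6265,.001,.09,90)])
cv2.imwrite('pics/p8d.png',cv2.resize(t['color'][150:370,280:560],None,fx=2.7,fy=2.7))
```

```text
t 16.75 pos [ 0.4675 -0.1771  0.2036] jaw 96.5 tilt 0.25 w 0.0799 F [ 0.2  5.3 -0.1] q1,6 [ -29. -125.]
[-178.   159.     4.6] [0.2 0.1 6.5]
[-177.8  158.6  114.6] [0.2 0.1 6.5]
```

View pics/p8d.png

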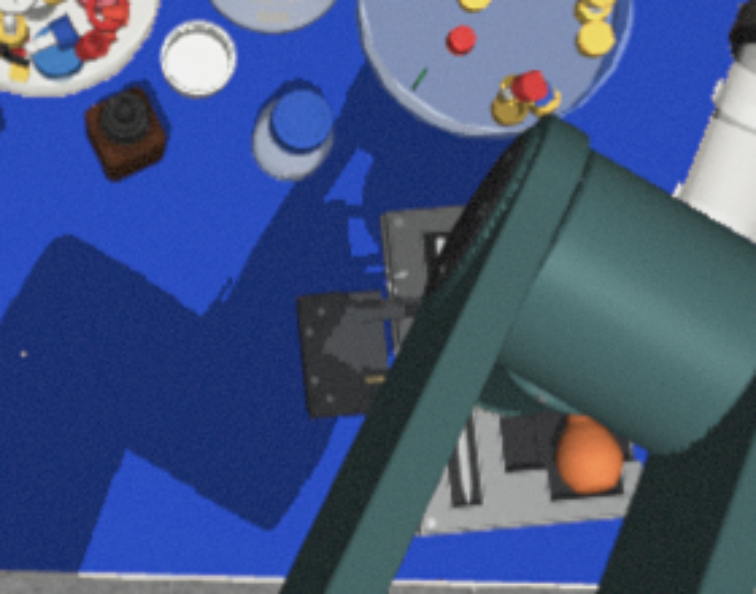

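The bulb sits in its pocket, at crop (588,458). Next is the dropper; I'll refine its centre first.

Run:
```python
from h import *
t=load('top0.png')
print(plane(t,[(325.8,193.2)],.112).round(4), plane(t,[(305+168/8-.44,178+103/8-.44)],.132).round(4))
W=plane(t,[(305+u/8-.44,178+v/8-.44) for u,v in((55,108),(210,35),(292,190),(125,262))],.079);print(W.mean(0).round(4))
hsv=cv2.cvtColor(t['color'],cv2.COLOR_BGR2HSV)
m=cv2.inRange(hsv,(0,170,140),(8,255,255))|cv2.inRange(hsv,(172,170,140),(180,255,255));m[:, :240]=0;m[:,285:]=0;m[:175]=0;m[225:]=0
cv2.imwrite('pics/m.png',m);c=max(cv2.findContours(m,0,cv2.CHAIN_APPROX_NONE)[0],key=cv2.contourArea);print(cv2.minEnclosingCircle(c),cv2.boundingRect(c))
```

```text
[[0.6263 0.0013 0.112 ]] [[0.6273 0.0018 0.132 ]]
[0.6273 0.0012 0.079 ]
((255.82142639160156, 192.0), 11.356178283691406) (245, 181, 23, 23)
```

apply_moves --pt "-18 12 0 0 0 0 75" --pt "-42 34 0 0 0 1 75" --pt "-75 62 0 0 0 2 75" --pt "-108 92 0 0 0 4 75" --pt "-140 122 0 0 0 5 75" --pt "-165 146 0 0 0 6.5 75" --pt "-177 158 0 0 0 6.5 75" --pt "-177 158 0 0 0 6.5 75"

```text
t: 17.75
position: [0.6246, -0.0073, 0.2027]
eef_rot: [[-1.0, -0.0, -0.001], [-0.0, 1.0, -0.0], [0.001, -0.0, -1.0]]
wrist_force: [0.0, -0.0, -0.1]
grip_width: 0.0748
```

Run:
```python
from h import *
c=shot('scene','p9.png');shot('top','p9t.png')
cv2.imwrite('pics/p9c.png',cv2.resize(c['color'][100:290,250:450],None,fx=4,fy=4)[:600])
plan([(.6265,.001,.20,90),(.6265,.001,.09,90)])
```

```text
t 17.85 pos [ 0.6237 -0.0084  0.2027] jaw 89.9 tilt 0.07 w 0.0751 F [-0.4  0.4 -0.2] q1,6 [ -7. -97.]
[-2.8  9.5  2.7] [-0.  -0.1 -0.1]
[ -2.9   9.5 112.7] [-0.  -0.1 -0.1]
```

View pics/p9c.png

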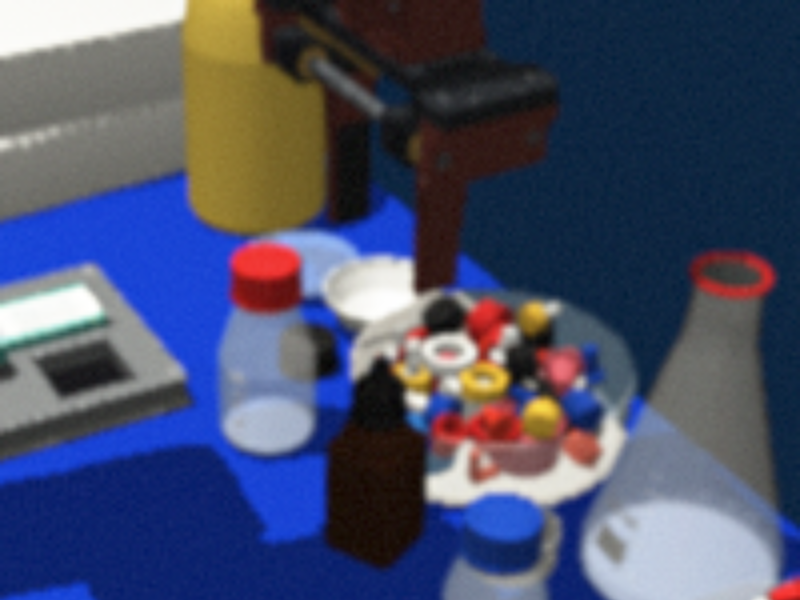

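View pics/p9t.png

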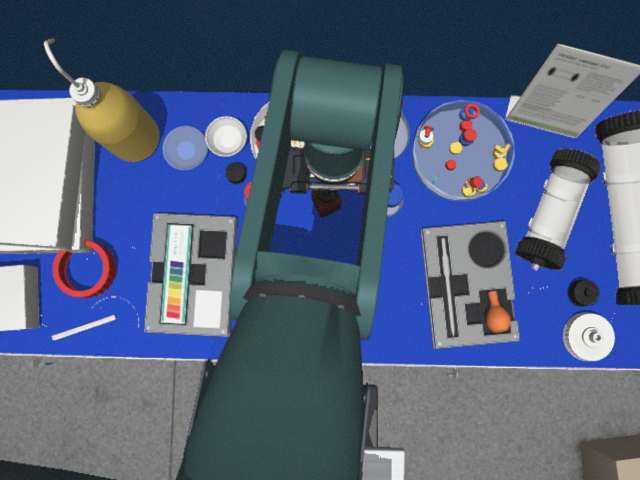

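The fingers stand above the dropper, with clear space around it. Correcting sideways, then descending.

apply_moves --pt "-2 5 0 0 0 0 70" --pt "-3 10 15 0 0 0 70" --pt "-3 10 40 0 0 0 70" --pt "-3 10 65 0 0 0 70" --pt "-3 10 88 0 0 0 70" --pt "-3 10 104 0 0 0 70" --pt "-3 10 111 0 0 0 70" --pt "-3 10 111 0 0 0 50"

```text
t: 18.85
position: [0.6274, 0.0024, 0.0916]
eef_rot: [[-1.0, 0.002, -0.001], [0.002, 1.0, -0.0], [0.001, -0.0, -1.0]]
wrist_force: [-0.1, -0.4, 0.4]
grip_width: 0.063
```

Run:
```python
from h import *
c=shot('scene','p10.png')
cv2.imwrite('pics/p10c.png',cv2.resize(c['color'][140:290,280:450],None,fx=4,fy=4)[:600])
plan([(.627,.0013,.09,90)])
```

```text
t 18.9 pos [0.6279 0.0024 0.0922] jaw 89.9 tilt 0.03 w 0.0593 F [-0.1  0.1  0.3] q1,6 [ -6. -96.]
[ 0.9 -1.1  2.2] [-0.   0.  -0.1]
```

View pics/p10c.png

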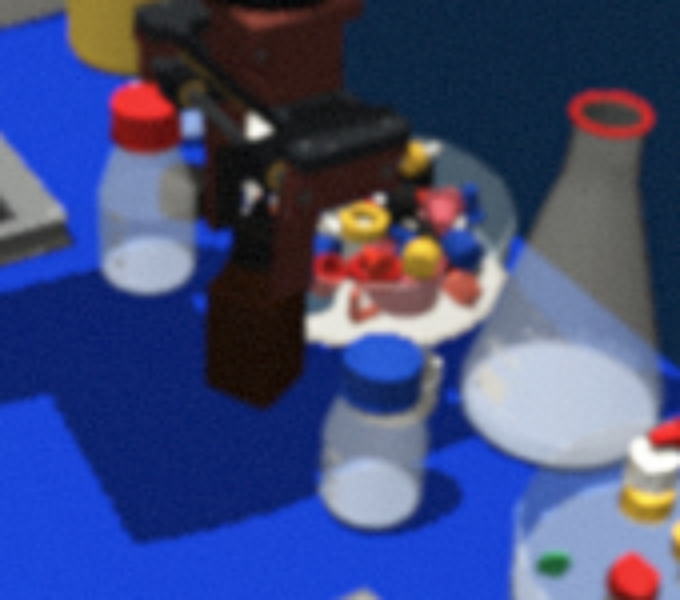

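The fingers straddle the collar. Closing, then lifting.

apply_moves --pt "0 -1 1 0 0 0 40" --pt "0 -1 1 0 0 0 28" --pt "0 -1 1 0 0 0 26" --pt "0 -1 1 0 0 0 26" --pt "0 -1 1 0 0 0 26" --pt "0 -1 1 0 0 0 26" --pt "0 -1 -8 0 0 0 26" --pt "0 -1 -25 0 0 0 26"

```text
t: 19.9
position: [0.6265, 0.0014, 0.1167]
eef_rot: [[-1.0, 0.002, -0.003], [0.002, 1.0, 0.0], [0.003, 0.0, -1.0]]
wrist_force: [0.9, 0.1, -1.6]
grip_width: 0.0327
```

Run:
```python
from h import *
c=shot('scene','p11.png')
cv2.imwrite('pics/p11c.png',cv2.resize(c['color'][140:290,280:450],None,fx=4,fy=4)[:600])
plan([(.53,.12,.19,63),(.5378,.2226,.19,63),(.5378,.2226,.098,63)])
```

```text
t 19.95 pos [0.6285 0.0013 0.1197] jaw 89.9 tilt 0.12 w 0.033 F [1.1 0.3 0.3] q1,6 [ -6. -96.]
[ 98.6 118.5 -70.5] [ 0.   0.1 26.9]
[ 90.9 221.1 -70.5] [ 0.   0.1 26.9]
[ 91.1 221.2  21.5] [ 0.   0.1 26.9]
```

View pics/p11c.png

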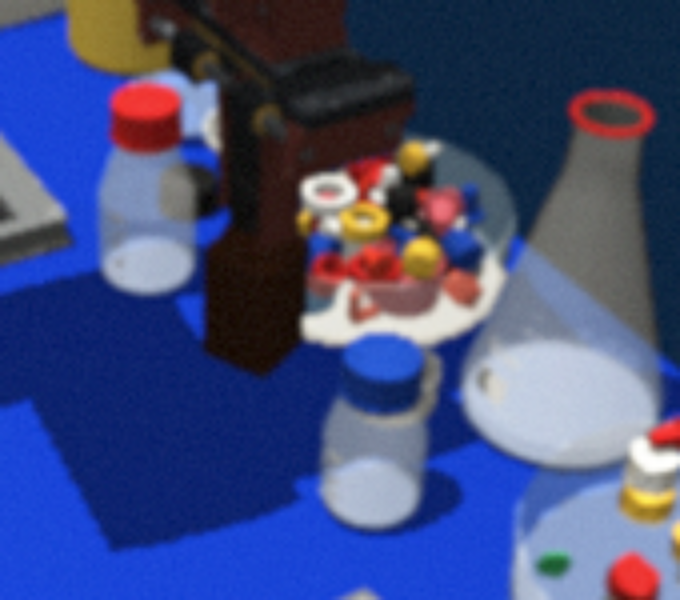

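apply_moves --pt "10 0 -20 0 0 0 26" --pt "35 5 -45 0 0 2 26" --pt "65 20 -65 0 0 5 26" --pt "90 50 -70 0 0 10 26" --pt "97 90 -70 0 0 15 26" --pt "96 130 -70 0 0 20 26" --pt "94 170 -70 0 0 24 26" --pt "92 200 -70 0 0 27 26"

```text
t: 20.95
position: [0.5352, 0.203, 0.1881]
eef_rot: [[-0.89, 0.457, 0.001], [0.457, 0.89, 0.0], [-0.001, 0.0, -1.0]]
wrist_force: [0.8, 0.1, -0.5]
grip_width: 0.0328
```

apply_moves --pt "0 0 0 0 0 0 26" --pt "0 0 0 0 0 0 26" --pt "0 0 0 0 0 0 26" --pt "0 0 0 0 0 0 26" --pt "0 0 0 0 0 0 26" --pt "0 0 0 0 0 0 26" --pt "0 0 0 0 0 0 26" --pt "0 0 0 0 0 0 26"

```text
t: 21.95
position: [0.5359, 0.2016, 0.1869]
eef_rot: [[-0.89, 0.455, -0.0], [0.455, 0.89, -0.0], [0.0, -0.0, -1.0]]
wrist_force: [-0.2, 0.2, -1.2]
grip_width: 0.0325
```

Run:
```python
from h import *
c=shot('scene','p12.png');t=shot('top','p12t.png')
cv2.imwrite('pics/p12c.png',cv2.resize(c['color'][60:250,180:380],None,fx=4,fy=4)[:760][:600])
cv2.imwrite('pics/p12d.png',cv2.resize(t['color'][170:350,130:330],None,fx=4,fy=4)[:600])
plan([(.5378,.2226,.19,63),(.5378,.2226,.098,63)])
```

```text
t 22.05 pos [0.5359 0.2016 0.1869] jaw 62.9 tilt 0.01 w 0.0329 F [ 0.5  0.  -0.5] q1,6 [ 14. -49.]
[ 7.8 19.5 -3.1] [-0.  -0.  -0.1]
[ 7.8 19.6 88.9] [-0.  -0.  -0.1]
```

View pics/p12c.png

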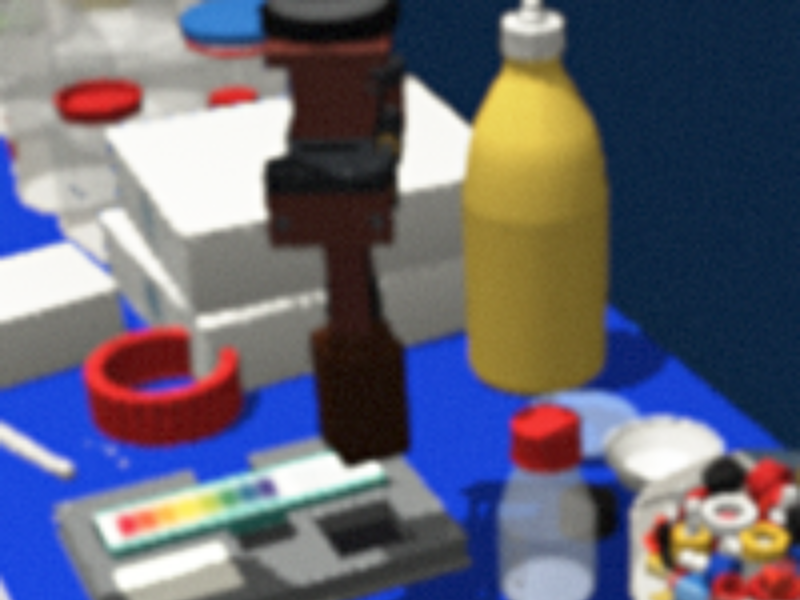

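View pics/p12d.png

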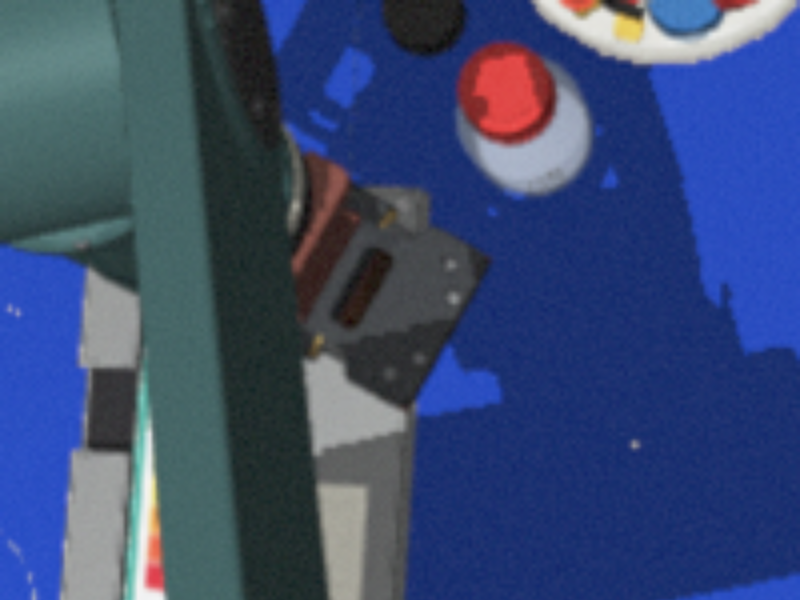

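Run:
```python
from h import *
c=load('p12.png')
cv2.imwrite('pics/p12e.png',cv2.resize(np.clip(c['color'][135:185,250:295].astype(int)*3,0,255).astype(np.uint8),None,fx=12,fy=12,interpolation=cv2.INTER_CUBIC))
```

```text
(no output)
```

View pics/p12e.png

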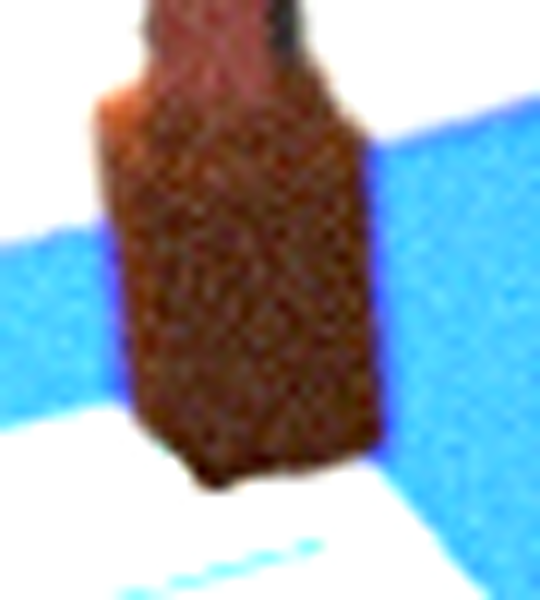

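Run:
```python
from h import *
s=load('p12.png')
W=plane(s,[(250+u/12-.46,135+v/12-.46) for u,v in((130,400),(210,485),(380,452))],.096)[:,:2]
print(W.round(4),'centre',((W[0]+W[2])/2).round(4),np.linalg.norm(W[1]-W[0]),np.linalg.norm(W[2]-W[1]),np.degrees(np.arctan2(*(W[2]-W[1])[::-1])),np.degrees(np.arctan2(*(W[1]-W[0])[::-1])))
```

```text
[[0.5211 0.2323]
 [0.5225 0.1931]
 [0.5583 0.1878]] centre [0.5397 0.2101] 0.03931493631657268 0.03618391966550161 -8.372816008003232 -87.9348184384665
```

apply_moves --pt "3 7 0 0 0 0 26" --pt "6 15 0 0 0 0 26" --pt "8 20 5 0 0 0 26" --pt "8 20 20 0 0 0 26" --pt "8 20 38 0 0 0 26" --pt "8 20 52 0 0 0 26" --pt "8 20 58 0 0 0 26" --pt "8 20 58 0 0 0 26"

```text
t: 23.05
position: [0.5376, 0.2229, 0.1283]
eef_rot: [[-0.89, 0.456, -0.001], [0.456, 0.89, -0.0], [0.001, -0.001, -1.0]]
wrist_force: [-0.3, -1.0, -0.6]
grip_width: 0.0325
```

Run:
```python
from h import *
c=shot('scene','p13.png')
cv2.imwrite('pics/p13e.png',cv2.resize(np.clip(c['color'][130:220,220:310].astype(int)*2,0,255).astype(np.uint8),None,fx=6.6,fy=6.6,interpolation=cv2.INTER_CUBIC))
plan([(.5378,.2226,.097,63)])
```

```text
t 23.1 pos [0.538  0.223  0.1289] jaw 62.9 tilt 0.01 w 0.0327 F [-0.5 -0.9 -1.4] q1,6 [ 16. -47.]
[ 0.  -0.5 31.9] [-0.   0.  -0.1]
```

View pics/p13e.png

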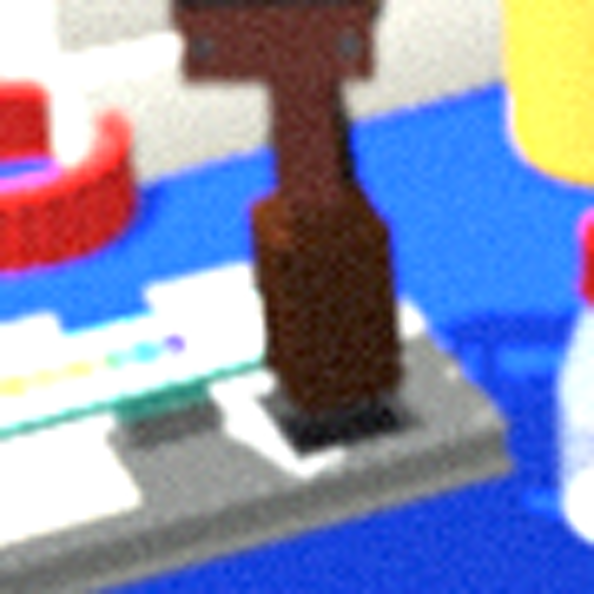

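Aligned above the pocket, with the bottle's bottom edge parallel to the pocket's. Lowering.

apply_moves --pt "0 0 6 0 0 0 26" --pt "0 0 13 0 0 0 26" --pt "0 0 20 0 0 0 26" --pt "0 0 26 0 0 0 26" --pt "0 0 30 0 0 0 26" --pt "0 0 32 0 0 0 26" --pt "0 0 32 0 0 0 26" --pt "0 0 32 0 0 0 26"

```text
t: 24.1
position: [0.5379, 0.2231, 0.0973]
eef_rot: [[-0.89, 0.456, 0.0], [0.456, 0.89, 0.0], [-0.0, 0.0, -1.0]]
wrist_force: [-2.8, -0.2, 5.3]
grip_width: 0.0331
```

Run:
```python
from h import *
c=shot('scene','p14.png')
cv2.imwrite('pics/p14e.png',cv2.resize(np.clip(c['color'][130:220,220:310].astype(int)*2,0,255).astype(np.uint8),None,fx=6.6,fy=6.6,interpolation=cv2.INTER_CUBIC))
plan([(.5378,.2226,.097,63)])
```

```text
t 24.15 pos [0.5379 0.2231 0.0973] jaw 62.9 tilt 0.01 w 0.033 F [-2.   0.2  4.1] q1,6 [ 16. -47.]
[-0.1 -0.5  0.3] [ 0.   0.  -0.1]
```

View pics/p14e.png

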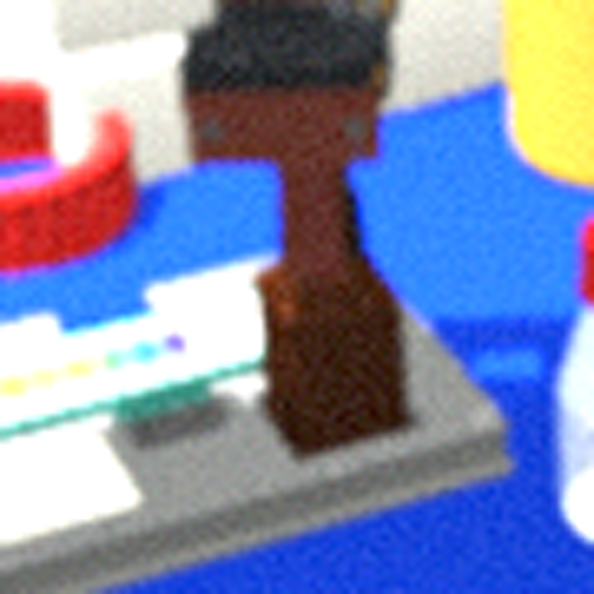

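The dropper is down in its pocket with light floor contact of about 5 N at the expected height. Releasing and retreating.

apply_moves --pt "0 0 0 0 0 0 60" --pt "0 0 0 0 0 0 60" --pt "0 0 0 0 0 0 60" --pt "0 0 -10 0 0 0 65" --pt "0 0 -35 0 0 0 75" --pt "0 0 -70 0 0 0 75" --pt "0 0 -100 0 0 0 75" --pt "0 0 -120 0 0 0 75"

```text
t: 25.15
position: [0.5386, 0.2233, 0.2193]
eef_rot: [[-0.89, 0.455, 0.003], [0.455, 0.89, 0.001], [-0.002, 0.002, -1.0]]
wrist_force: [0.5, 0.2, 0.5]
grip_width: 0.0752
```

Run:
```python
from h import *
c=shot('scene','p15.png');t=load('top0.png')
cv2.imwrite('pics/p15e.png',cv2.resize(c['color'][100:240,180:330],None,fx=4,fy=4,interpolation=cv2.INTER_CUBIC))
print(plane(t,[(255.9,192.3)],.128))
plan([(.6225,.126,.217,70),(.6225,.126,.1,70)])
```

```text
[[0.62201244 0.12654832 0.128     ]]
t 25.2 pos [0.5399 0.2236 0.2216] jaw 62.9 tilt 0.35 w 0.0753 F [ 0.6 -1.   1.6] q1,6 [ 16. -47.]
[-118.   -49.3    4.9] [ 0.2  0.3 -7.1]
[-117.5  -49.8  121.9] [ 0.2  0.3 -7.1]
```

View pics/p15e.png

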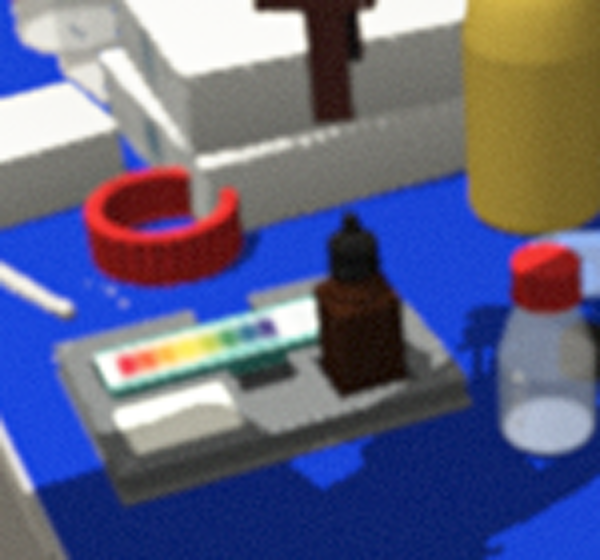

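apply_moves --pt "-15 -6 0 0 0 -2 75" --pt "-40 -17 0 0 0 -6 75" --pt "-70 -30 0 0 0 -12 75" --pt "-95 -40 0 0 0 -18 75" --pt "-112 -47 0 0 0 -24 75" --pt "-118 -50 0 0 0 -27 75" --pt "-118 -50 0 0 0 -27 75" --pt "-118 -50 0 0 0 -27 75"

```text
t: 26.2
position: [0.6198, 0.1251, 0.2167]
eef_rot: [[-1.0, 0.003, -0.001], [0.003, 1.0, 0.0], [0.001, 0.0, -1.0]]
wrist_force: [-0.2, 0.2, -0.5]
grip_width: 0.0749
```

Run:
```python
from h import *
c=shot('scene','p16.png');t=shot('top','p16t.png')
cv2.imwrite('pics/p16e.png',cv2.resize(t['color'][180:350,130:330],None,fx=3.5,fy=3.5,interpolation=cv2.INTER_CUBIC))
plan([(.622,.1262,.217,90),(.622,.1262,.099,90)])
```

```text
t 26.3 pos [0.6198 0.1252 0.2169] jaw 89.9 tilt 0.01 w 0.075 F [-0.   0.1 -0.4] q1,6 [  5. -85.]
[-2.2  1.  -0.1] [-0.  -0.  -0.1]
[ -2.2   1.  117.9] [-0.  -0.  -0.1]
```

View pics/p16e.png

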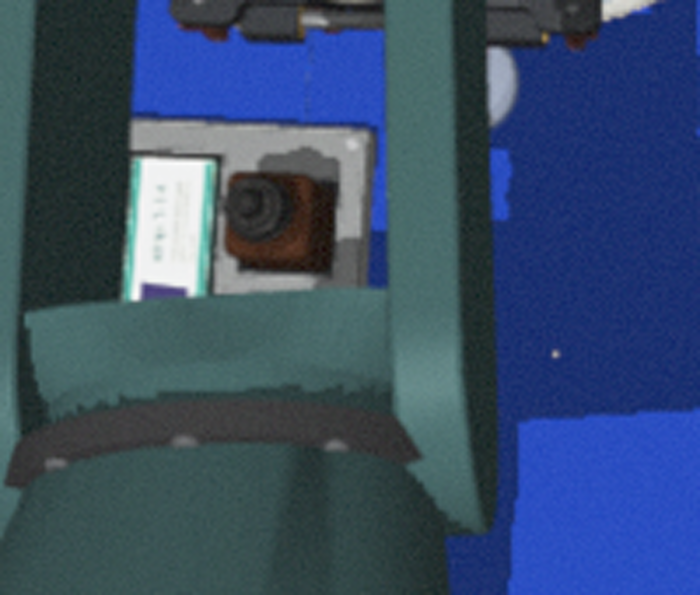

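The dropper is square in its pocket. Descending on the red cap.

apply_moves --pt "-2 1 15 0 0 0 75" --pt "-2 1 40 0 0 0 75" --pt "-2 1 68 0 0 0 75" --pt "-2 1 92 0 0 0 75" --pt "-2 1 110 0 0 0 75" --pt "-2 1 118 0 0 0 75" --pt "-2 1 118 0 0 0 75" --pt "-2 1 118 0 0 0 70"

```text
t: 27.3
position: [0.6229, 0.1259, 0.0997]
eef_rot: [[-1.0, 0.002, 0.002], [0.002, 1.0, 0.0], [-0.002, 0.0, -1.0]]
wrist_force: [0.3, -0.1, -0.1]
grip_width: 0.0706
```

Run:
```python
from h import *
c=shot('scene','p17.png')
cv2.imwrite('pics/p17e.png',cv2.resize(c['color'][100:240,250:400],None,fx=4,fy=4,interpolation=cv2.INTER_CUBIC))
plan([(.622,.1262,.099,90)])
```

```text
t 27.35 pos [0.623  0.1259 0.0999] jaw 89.9 tilt 0.1 w 0.0699 F [-0.4 -0.6 -0.4] q1,6 [  5. -85.]
[1.  0.3 0.9] [ 0.   0.1 -0.1]
```

View pics/p17e.png

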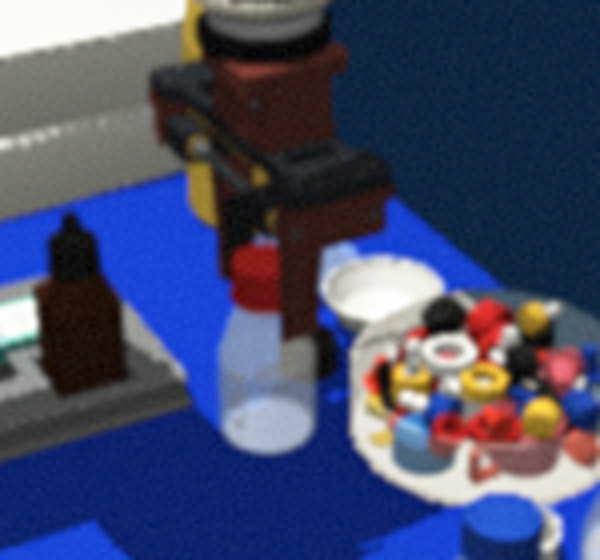

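Run:
```python
from h import *
c=load('p17.png')
for P in((.623,.1259,.13),(.623,.1259,.104),(.623,.0909,.1),(.623,.1609,.1)): print(P,((proj(c,P)[0]-[250,100])*4).round())
```

```text
(0.623, 0.1259, 0.13) [264. 260.]
(0.623, 0.1259, 0.104) [264. 297.]
(0.623, 0.0909, 0.1) [292. 330.]
(0.623, 0.1609, 0.1) [238. 277.]
```

The projected grasp axis, at crop (264,260), matches the cap's centre. Closing and lifting.

apply_moves --pt "1 0 1 0 0 0 50" --pt "1 0 1 0 0 0 38" --pt "1 0 1 0 0 0 36" --pt "1 0 1 0 0 0 36" --pt "1 0 1 0 0 0 36" --pt "1 0 1 0 0 0 36" --pt "1 0 -8 0 0 0 36" --pt "1 0 -25 0 0 0 36"

```text
t: 28.35
position: [0.6201, 0.1255, 0.1237]
eef_rot: [[-1.0, 0.002, -0.003], [0.002, 1.0, -0.001], [0.003, -0.001, -1.0]]
wrist_force: [0.1, -0.0, -3.1]
grip_width: 0.043
```

Run:
```python
from h import *
c=shot('scene','p18.png')
cv2.imwrite('pics/p18e.png',cv2.resize(c['color'][100:240,250:400],None,fx=4,fy=4,interpolation=cv2.INTER_CUBIC))
plan([(.5,.08,.23,90),(.5,-.2,.23,90),(.5412,-.3149,.23,90),(.5412,-.3149,.105,90)])
```

```text
t 28.4 pos [0.6222 0.1257 0.1268] jaw 89.9 tilt 0.14 w 0.0425 F [ 0.5 -0.3 -1.2] q1,6 [  5. -85.]
[ 121.9  -46.  -103.4] [-0.   0.1 -0.1]
[ 121.4 -326.  -103.4] [-0.   0.1 -0.1]
[  80.1 -440.8 -103.3] [-0.   0.1 -0.1]
[  80.4 -440.8   21.7] [-0.   0.1 -0.1]
```

View pics/p18e.png

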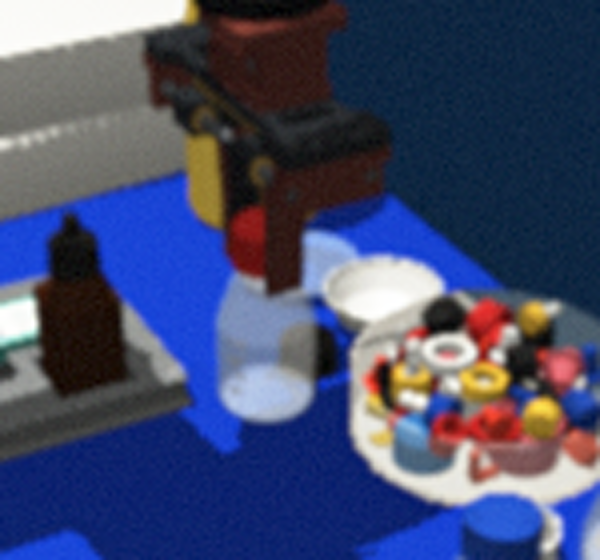

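apply_moves --pt "8 0 -15 0 0 0 36" --pt "25 -2 -35 0 0 0 36" --pt "50 -8 -55 0 0 0 36" --pt "75 -20 -70 0 0 0 36" --pt "100 -40 -80 0 0 0 36" --pt "115 -70 -85 0 0 0 36" --pt "122 -110 -85 0 0 0 36" --pt "122 -150 -85 0 0 0 36"

```text
t: 29.4
position: [0.4975, -0.0247, 0.2099]
eef_rot: [[-1.0, 0.001, 0.0], [0.001, 1.0, -0.0], [-0.0, -0.0, -1.0]]
wrist_force: [0.6, 0.1, -2.6]
grip_width: 0.0425
```

apply_moves --pt "0 -40 0 0 0 0 36" --pt "0 -80 0 0 0 0 36" --pt "0 -120 0 0 0 0 36" --pt "-2 -160 0 0 0 0 36" --pt "-8 -200 0 0 0 0 36" --pt "-20 -230 0 0 0 0 36" --pt "-30 -250 0 0 0 0 36" --pt "-35 -260 0 0 0 0 36"

```text
t: 30.4
position: [0.5334, -0.2849, 0.2095]
eef_rot: [[-1.0, 0.003, 0.0], [0.003, 1.0, -0.0], [-0.0, -0.0, -1.0]]
wrist_force: [-0.9, 0.0, -2.9]
grip_width: 0.0432
```

Run:
```python
from h import *
plan([(.5412,-.3149,.23,90),(.5412,-.3149,.145,90),(.5412,-.3149,.105,90)])
```

```text
t 30.4 pos [ 0.5334 -0.2849  0.2095] jaw 89.9 tilt 0.03 w 0.0432 F [-0.9  0.  -2.9] q1,6 [ -35. -124.]
[ -7.9 -30.  -20.5] [-0.   0.  -0.1]
[ -7.8 -30.   64.5] [-0.   0.  -0.1]
[ -7.8 -29.9 104.5] [-0.   0.  -0.1]
```

apply_moves --pt "-3 -10 5 0 0 0 36" --pt "-6 -22 15 0 0 0 36" --pt "-8 -30 30 0 0 0 36" --pt "-8 -30 45 0 0 0 36" --pt "-8 -30 57 0 0 0 36" --pt "-8 -30 64 0 0 0 36" --pt "-8 -30 64 0 0 0 36" --pt "-8 -30 64 0 0 0 36"

```text
t: 31.4
position: [0.5418, -0.3142, 0.1454]
eef_rot: [[-1.0, 0.002, 0.001], [0.002, 1.0, -0.001], [-0.001, -0.001, -1.0]]
wrist_force: [0.9, -0.2, -2.1]
grip_width: 0.0428
```

Run:
```python
from h import *
c=shot('scene','p19.png');t=shot('top','p19t.png')
cv2.imwrite('pics/p19e.png',cv2.resize(c['color'][250:400,290:460],None,fx=4.5,fy=4.5,interpolation=cv2.INTER_CUBIC)[:600])
cv2.imwrite('pics/p19f.png',cv2.resize(t['color'][200:350,400:560],None,fx=4,fy=4,interpolation=cv2.INTER_CUBIC))
plan([(.5412,-.3149,.145,90),(.5412,-.3149,.105,90)])
```

```text
t 31.5 pos [ 0.5419 -0.3143  0.1457] jaw 89.9 tilt 0.08 w 0.0427 F [-0.4  0.1 -1.2] q1,6 [ -36. -126.]
[ 0.7 -0.6  0.7] [-0.   0.1 -0.1]
[ 0.7 -0.5 40.7] [-0.   0.1 -0.1]
```

View pics/p19e.png

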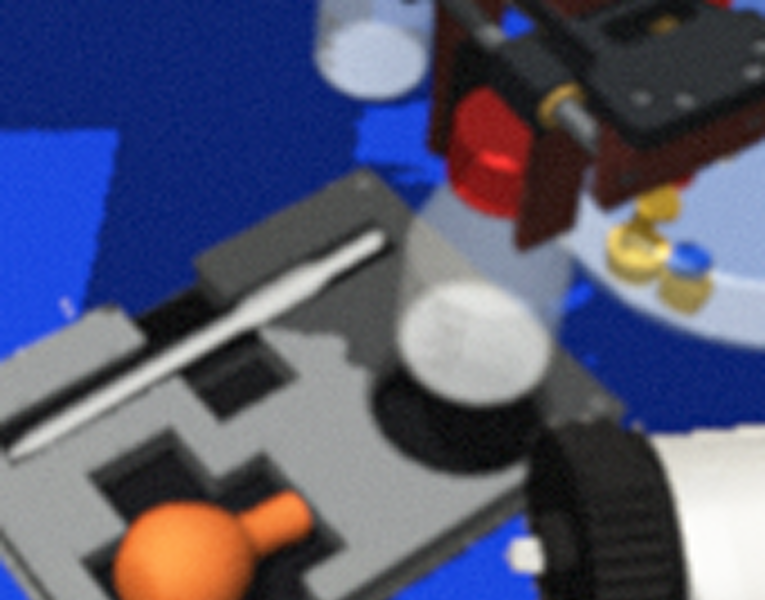

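View pics/p19f.png

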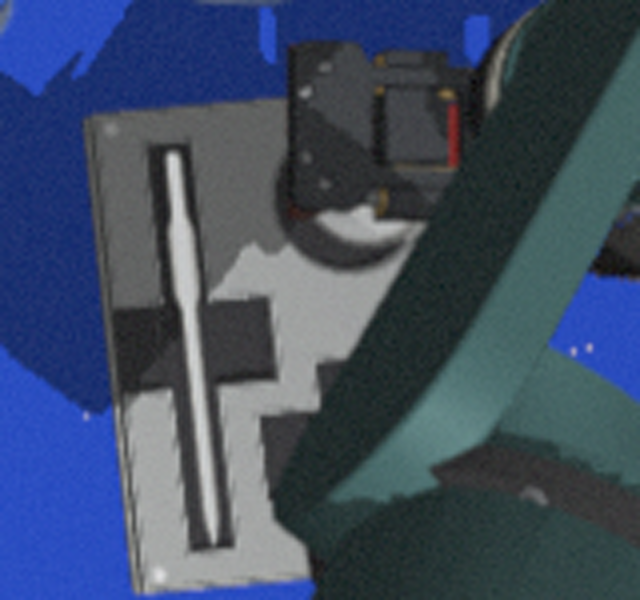

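Run:
```python
from h import *
c=load('p19.png');s=load('scene0.png')
print(plane(c,[(290+(u+.5)/4.5-.5,250+(v+.5)/4.5-.5) for u,v in((474,342),(398,335),(552,345))],.0475).round(4))
# pocket rim in scene at z=.024 : dark ellipse
g=cv2.cvtColor(s['color'],cv2.COLOR_BGR2GRAY)
m=np.zeros_like(g);m[315:365,360:420]=(g[315:365,360:420]<70)
k=max(cv2.findContours(m,0,cv2.CHAIN_APPROX_NONE)[0],key=cv2.contourArea)
W=plane(s,k.reshape(-1,2),.024)[:,:2]*1000;print(cv2.minEnclosingCircle(W.astype(np.float32)),cv2.fitEllipse(W.astype(np.float32)))
t=load('p8.png');g=cv2.cvtColor(load('top0.png')['color'],cv2.COLOR_BGR2GRAY)
t=load('top0.png');m=np.zeros_like(g);m[222:275,462:510]=(g[222:275,462:510]<85)
k=max(cv2.findContours(m,0,cv2.CHAIN_APPROX_NONE)[0],key=cv2.contourArea)
W=plane(t,k.reshape(-1,2),.024)[:,:2]*1000;print(cv2.fitEllipse(W.astype(np.float32)))
```

```text
[[ 0.55   -0.307   0.0475]
 [ 0.5257 -0.2897  0.0475]
 [ 0.576  -0.323   0.0475]]
((544.4320068359375, -330.730224609375), 49.70328903198242) ((540.9837036132812, -325.347900390625), (62.505611419677734, 96.000244140625), 12.303988456726074)
((540.2813110351562, -313.6074523925781), (68.01213073730469, 68.68943786621094), 119.78064727783203)
```

Run:
```python
from h import *
s=load('scene0.png');c=load('p19.png')
for z in (0,.004,.012): print(plane(s,[(290+(107.5)/4-.5,150+(226.5)/4-.5)],z).round(4))
for n,im,x,y,f,p in(('0',s,290,150,4,(106,60)),('now',c,290,250,4.5,(498,190))):
    pass
W=proj(c,(.5419,-.3143,.1457-.099+.0))[0];print((W-[290,250])*4.5,(proj(c,(.5419,-.3143,.1457-.099+.011))[0]-[290,250])*4.5)
```

```text
[[0.6291 0.1374 0.    ]]
[[0.6265 0.1325 0.004 ]]
[[0.6213 0.1226 0.012 ]]
[466.22756385 362.42881806] [469.29465655 344.57207029]
```

The bottle hangs upright; its visible base disc, about 10 mm up, projects to within roughly 1 px of the grasp axis. Lowering.

apply_moves --pt "1 0 8 0 0 0 36" --pt "1 0 17 0 0 0 36" --pt "1 0 25 0 0 0 36" --pt "1 0 32 0 0 0 36" --pt "1 0 37 0 0 0 36" --pt "1 0 40 0 0 0 36" --pt "1 0 40 0 0 0 36" --pt "1 0 40 0 0 0 36"

```text
t: 32.5
position: [0.5406, -0.3143, 0.1052]
eef_rot: [[-1.0, 0.002, 0.0], [0.002, 1.0, -0.0], [-0.0, -0.0, -1.0]]
wrist_force: [-0.8, 0.0, -2.0]
grip_width: 0.0426
```

Run:
```python
from h import *
c=shot('scene','p20.png')
cv2.imwrite('pics/p20e.png',cv2.resize(c['color'][250:400,290:460],None,fx=4.5,fy=4.5,interpolation=cv2.INTER_CUBIC)[:600])
plan([(.5412,-.3149,.105,90)])
```

```text
t 32.55 pos [ 0.5407 -0.3142  0.1053] jaw 89.9 tilt 0.04 w 0.0426 F [-0.   0.  -2.8] q1,6 [ -36. -126.]
[-0.5 -0.7  0.3] [-0.   0.  -0.1]
```

View pics/p20e.png

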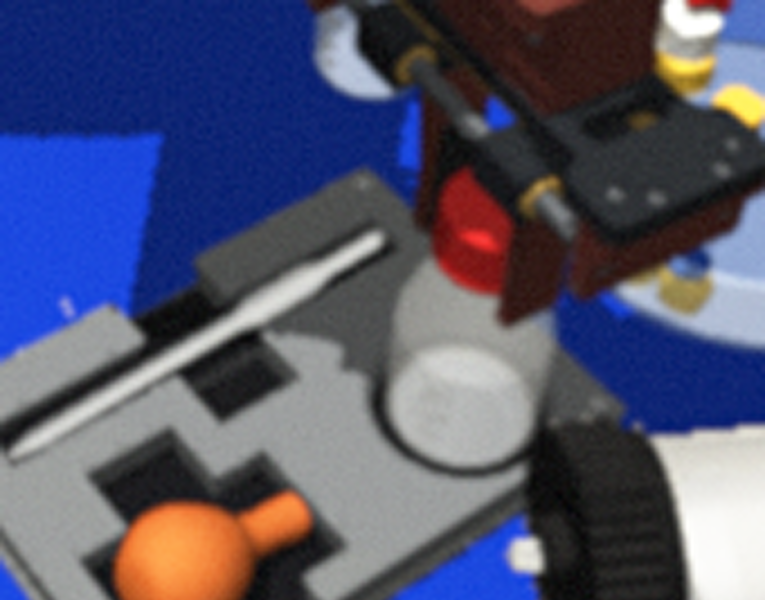

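apply_moves --pt "0 0 1 0 0 0 36" --pt "0 0 2 0 0 0 36" --pt "0 0 2 0 0 0 48" --pt "0 0 2 0 0 0 65" --pt "0 0 2 0 0 0 70" --pt "0 0 2 0 0 0 70" --pt "0 0 -15 0 0 0 70" --pt "0 0 -40 0 0 0 70"

```text
t: 33.55
position: [0.5401, -0.3139, 0.1456]
eef_rot: [[-1.0, 0.002, -0.001], [0.002, 1.0, 0.001], [0.001, 0.001, -1.0]]
wrist_force: [-0.1, 0.5, 0.2]
grip_width: 0.07
```

apply_moves --pt "0 0 -30 0 0 0 70" --pt "0 0 -70 0 0 0 70" --pt "0 0 -110 0 0 0 70" --pt "20 30 -120 0 0 0 70" --pt "50 80 -120 0 0 0 70" --pt "70 130 -120 0 0 0 70" --pt "80 180 -120 0 0 0 70" --pt "80 220 -120 0 0 0 70"

```text
t: 34.55
position: [0.4598, -0.0923, 0.2663]
eef_rot: [[-1.0, 0.002, 0.001], [0.002, 1.0, -0.0], [-0.001, -0.0, -1.0]]
wrist_force: [1.2, -0.8, 0.8]
grip_width: 0.0701
```

apply_moves --pt "0 40 0 0 0 0 70" --pt "0 60 0 0 0 0 70" --pt "0 80 0 0 0 0 70" --pt "0 80 0 0 0 0 70" --pt "0 80 0 0 0 0 70" --pt "0 80 0 0 0 0 70" --pt "0 80 0 0 0 0 70" --pt "0 80 0 0 0 0 70"

```text
t: 35.55
position: [0.4609, -0.0143, 0.2649]
eef_rot: [[-1.0, 0.002, -0.0], [0.002, 1.0, -0.0], [0.0, -0.0, -1.0]]
wrist_force: [0.1, -0.2, -0.1]
grip_width: 0.0697
```

Run:
```python
from h import *
c=shot('scene','p21.png');t=shot('top','p21t.png')
a=cv2.resize(t['color'][200:350,130:250],None,fx=3.2,fy=3.2,interpolation=cv2.INTER_CUBIC)
b=cv2.resize(t['color'][200:350,410:530],None,fx=3.2,fy=3.2,interpolation=cv2.INTER_CUBIC)
cv2.imwrite('pics/p21e.png',np.hstack([a,b]))
plan([])
```

```text
t 35.65 pos [ 0.4609 -0.0141  0.2648] jaw 89.9 tilt 0.02 w 0.0702 F [ 0.5 -0.7 -0.7] q1,6 [ -10. -100.]
```

View pics/p21e.png

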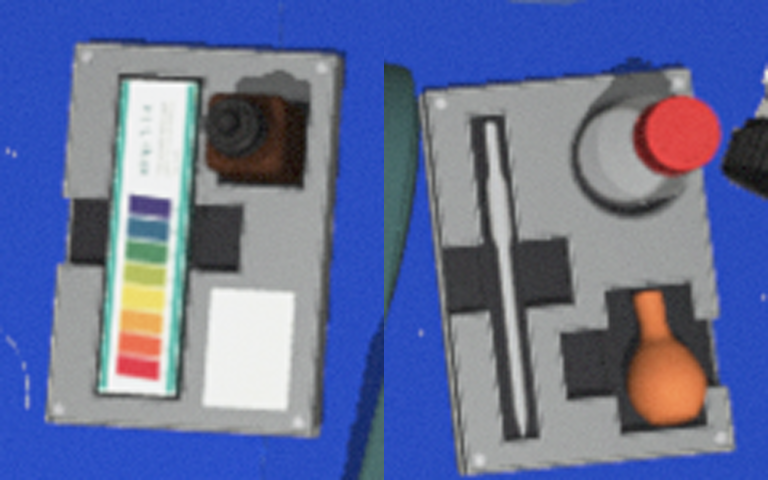

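View pics/p21.png

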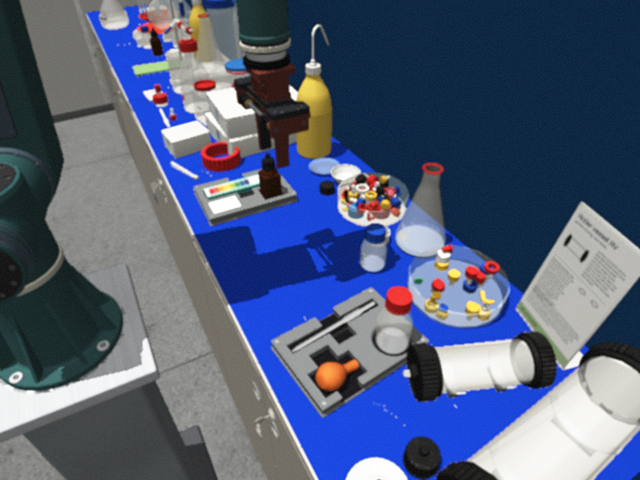

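All five look seated. Now a numeric check of positions and heights.

Run:
```python
from h import *
t=load('p21t.png');c=load('p21.png')
def loc(o,yaw,W):
    a,b=np.cos(yaw),np.sin(yaw);return ((np.array(W)[...,:2]-o)@np.array([[a,-b],[b,a]])*1000).round(1)
T=(np.array([.4788,.2641]),1.546);S=(np.array([.4723,-.2833]),1.682)
h=cv2.cvtColor(t['color'],cv2.COLOR_BGR2HSV);hs=cv2.cvtColor(c['color'],cv2.COLOR_BGR2HSV)
def cont(m,x0,x1,y0,y1):
    k=np.zeros_like(m);k[y0:y1,x0:x1]=m[y0:y1,x0:x1]
    return max(cv2.findContours(k,0,cv2.CHAIN_APPROX_NONE)[0],key=cv2.contourArea).reshape(-1,2).astype(float)
k=cont(cv2.inRange(h,(5,150,120),(16,255,255)),590-0-110,530,280,345)
for z in(.031,):
    W=plane(t,k,z);r=cv2.minAreaRect((W[:,:2]*1000).astype(np.float32));print('bulb',loc(*S,np.array(r[0])/1000),r[1],r[2])
red=lambda h:cv2.inRange(h,(0,150,120),(6,255,255))|cv2.inRange(h,(174,150,120),(180,255,255))
k=cont(red(h),600-0-10 if 0 else 480,530,220,265);(u,v),r=cv2.minEnclosingCircle(k.astype(np.float32));print('cap px',u,v,r)
print('red cap',loc(*S,plane(t,[(u,v)],.136)))
k=cont(red(hs),380,420,280,320);print('scene cap bbox',k.min(0),k.max(0))
# top ellipse centre predicted
for z in(.136,): print('pred top px',proj(c,np.r_[plane(t,[(u,v)],z)[0]]))
# teat
p=(130+(230.5)/3.2-.5,200+(119.5)/3.2-.5);print('teat',loc(*T,plane(t,[p],.138)),proj(c,plane(t,[p],.138)[0]))
q=[(130+(x+.5)/3.2-.5,200+(y+.5)/3.2-.5) for x,y in((120,78),(202,80),(97,394),(179,398))];W=plane(t,q,.03);print('strip',loc(*T,W.mean(0)),loc(*T,W).tolist())
q=[(410+(x-384+.5)/3.2-.5,200+(y+.5)/3.2-.5) for x,y in((490,123),(523,436))];W=plane(t,q,.022);print('pip',loc(*S,W.mean(0)),loc(*S,W).tolist())
b0=load('top0.png')
for im in(b0,t):
    hh=cv2.cvtColor(im['color'],cv2.COLOR_BGR2HSV);print('blue cap',end=' ')
    m=im['color'][180:220,365:410];print(cv2.phaseCorrelate(np.float64(cv2.cvtColor(b0['color'],6)[170:225,365:415]),np.float64(cv2.cvtColor(im['color'],6)[170:225,365:415])))
cv2.imwrite('pics/p21z.png',np.hstack([cv2.resize(c['color'][145:210,240:310],None,fx=5,fy=5,interpolation=2),cv2.resize(c['color'][285:350,360:430],None,fx=5,fy=5,interpolation=2)]))
```

```text
bulb [-45.1  56.9] (44.18659973144531, 76.39031219482422) 89.76370239257812
cap px 502.0 241.92857360839844 12.148209571838379
red cap [[-34.9 -65.7]]
scene cap bbox [386. 287.] [411. 314.]
pred top px [[397.96187085 294.61260778]]
teat [[-44.1 -60.6]] [[267.49675647 153.75357599]]
strip [23.7  0.8] [[49.1, -94.9], [-1.5, -96.0], [48.5, 97.2], [-1.3, 97.0]]
pip [44.6  1.6] [[44.2, -93.5], [45.0, 96.6]]
blue cap ((0.0, 0.0), 1.0)
blue cap ((-0.051118513506988705, 0.011760286847483314), 0.906751555176779)
```

View pics/p21z.png

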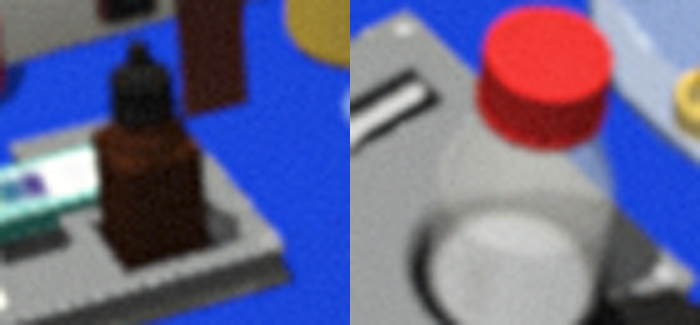

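The rectangle fit for the bulb is doubtful, so I'll measure its axis directly.

Run:
```python
from h import *
S=(np.array([.4723,-.2833]),1.682)
for f,z,x0,x1,y0,y1 in(('top0.png',.023,350,400,270,325),('p21t.png',.031,480,530,280,345)):
    t=load(f);h=cv2.cvtColor(t['color'],cv2.COLOR_BGR2HSV);m=np.zeros(h.shape[:2],np.uint8)
    m[y0:y1,x0:x1]=cv2.inRange(h,(4,120,60),(18,255,255))[y0:y1,x0:x1]
    n,l,st,_=cv2.connectedComponentsWithStats(m);i=1+np.argmax(st[1:,4]);ys,xs=np.nonzero(l==i)
    W=plane(t,np.c_[xs,ys],z)[:,:2]*1000
    c=W.mean(0);v=np.linalg.svd(W-c,full_matrices=False)[2][0];v*=np.sign(v[0])
    n_=np.array([-v[1],v[0]])
    for it in range(3):
        a=(W-c)@v;b=(W-c)@np.array([-v[1],v[0]])
        neck=(a>a.max()-20);body=(a<a.min()+40)
        p=[W[neck&(a>a.max()-18)].mean(0),W[body].mean(0)]
    d=p[0]-p[1];ang=np.degrees(np.arctan2(d[1],d[0]))
    print(f,'pca',np.degrees(np.arctan2(v[1],v[0])).round(1),'neck-body',ang.round(1),'ext',np.ptp(a).round(1),np.ptp(b).round(1),'mid',(c+v*(a.max()+a.min())/2+n_*(b.max()+b.min())/2).round(1))
    if z>.025:
        a_,b_=np.cos(S[1]),np.sin(S[1]);mid=(c+v*(a.max()+a.min())/2+n_*(b.max()+b.min())/2)/1000
        print('local',((mid-S[0])@np.array([[a_,-b_],[b_,a_]])*1000).round(1))
```

```text
top0.png pca 4.1 neck-body 4.0 ext 75.8 41.3 mid [441.5 -96.1]
p21t.png pca 12.5 neck-body 12.3 ext 81.1 47.3 mid [ 420.2 -330. ]
local [-40.6  57. ]
```

The bulb's axis is at about 12° against the tray's 6.4°. That is inside the 8.6° limit but with little margin, and there is plenty of time. I'll grip it above plate level and turn it back by 6°.

Run:
```python
from h import *
plan([(.4122,-.3317,.15,102),(.4122,-.3317,.026,102)])
```

```text
t 35.65 pos [ 0.4609 -0.0141  0.2648] jaw 89.9 tilt 0.02 w 0.0702 F [ 0.5 -0.7 -0.7] q1,6 [ -10. -100.]
[  48.  -317.6  114.9] [ -0.   -0.  -12.1]
[  48.  -317.6  238.9] [ -0.   -0.  -12.1]
```

apply_moves --pt "6 -40 5 0 0 -2 75" --pt "14 -90 15 0 0 -4 75" --pt "22 -145 30 0 0 -6 75" --pt "30 -200 50 0 0 -8 75" --pt "38 -250 75 0 0 -10 75" --pt "45 -295 95 0 0 -12 75" --pt "48 -316 110 0 0 -12 75" --pt "48 -318 115 0 0 -12 75"

```text
t: 36.65
position: [0.4119, -0.3322, 0.1489]
eef_rot: [[-0.979, -0.204, -0.001], [-0.204, 0.979, 0.001], [0.001, 0.001, -1.0]]
wrist_force: [-0.0, 0.6, -0.4]
grip_width: 0.0749
```

apply_moves --pt "0 0 10 0 0 0 75" --pt "0 0 35 0 0 0 75" --pt "0 0 65 0 0 0 75" --pt "0 0 95 0 0 0 75" --pt "0 0 115 0 0 0 75" --pt "0 0 124 0 0 0 75" --pt "0 0 124 0 0 0 75" --pt "0 0 124 0 0 0 75"

```text
t: 37.65
position: [0.4131, -0.332, 0.0268]
eef_rot: [[-0.978, -0.207, 0.001], [-0.207, 0.978, -0.001], [-0.001, -0.001, -1.0]]
wrist_force: [0.7, -0.4, -0.0]
grip_width: 0.0749
```

Run:
```python
from h import *
plan([(.4122,-.3317,.026,102)])
c=shot('scene','p22.png');cv2.imwrite('pics/p22e.png',cv2.resize(c['color'][260:410,250:420],None,fx=4,fy=4))
```

```text
t 37.65 pos [ 0.4131 -0.332   0.0268] jaw 101.9 tilt 0.09 w 0.0749 F [ 0.7 -0.4 -0. ] q1,6 [ -46. -148.]
[0.8 0.5 0.8] [-0.1  0.  -0.1]
```

View pics/p22e.png

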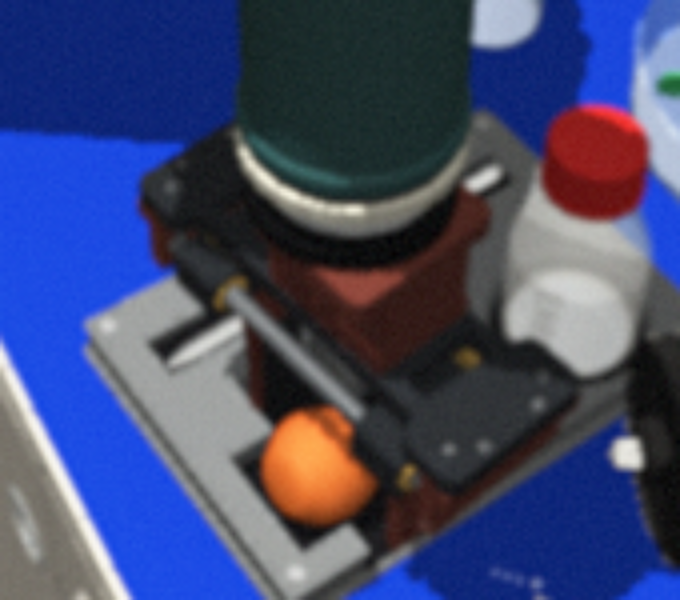

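apply_moves --pt "0 0 0 0 0 0 40" --pt "0 0 0 0 0 0 38" --pt "0 0 0 0 0 0 38" --pt "0 0 0 0 0 0 38" --pt "0 0 0 0 0 0 38" --pt "0 0 0 0 0 2 38" --pt "0 0 0 0 0 5 38" --pt "0 0 0 0 0 6 38"

```text
t: 38.7
position: [0.4126, -0.3314, 0.026]
eef_rot: [[-0.995, -0.102, 0.0], [-0.102, 0.995, 0.001], [-0.0, 0.001, -1.0]]
wrist_force: [0.6, 1.8, 5.4]
grip_width: 0.0462
```

apply_moves --pt "0 0 0 0 0 0 38" --pt "0 0 0 0 0 0 58" --pt "0 0 0 0 0 0 75" --pt "0 0 0 0 0 0 75" --pt "0 0 -15 0 0 0 75" --pt "0 0 -50 0 0 0 75" --pt "0 0 -100 0 0 0 75" --pt "0 0 -150 0 0 0 75"

```text
t: 39.7
position: [0.4122, -0.3317, 0.1783]
eef_rot: [[-0.995, -0.103, 0.0], [-0.103, 0.995, -0.0], [-0.0, -0.0, -1.0]]
wrist_force: [0.2, -0.8, -0.7]
grip_width: 0.0752
```

apply_moves --pt "-5 30 -10 0 0 0 75" --pt "-15 75 -20 0 0 0 75" --pt "-25 125 -30 0 0 0 75" --pt "-35 175 -40 0 0 0 75" --pt "-40 225 -50 0 0 0 75" --pt "-45 265 -60 0 0 0 75" --pt "-45 285 -60 0 0 0 75" --pt "-45 290 -60 0 0 0 75"

```text
t: 40.7
position: [0.4271, -0.0378, 0.2368]
eef_rot: [[-0.994, -0.105, 0.001], [-0.105, 0.994, -0.0], [-0.001, -0.001, -1.0]]
wrist_force: [0.1, 0.6, -0.4]
grip_width: 0.0745
```

Run:
```python
from h import *
S=(np.array([.4723,-.2833]),1.682)
shot('top','p23.png');c=shot('scene','p23s.png')
for f,z,x0,x1,y0,y1 in(('p21t.png',.031,480,530,280,345),('p23.png',.031,480,530,280,345),):
    t=load(f);h=cv2.cvtColor(t['color'],cv2.COLOR_BGR2HSV);m=np.zeros(h.shape[:2],np.uint8)
    m[y0:y1,x0:x1]=cv2.inRange(h,(4,120,60),(18,255,255))[y0:y1,x0:x1]
    n,l,st,_=cv2.connectedComponentsWithStats(m);i=1+np.argmax(st[1:,4]);ys,xs=np.nonzero(l==i)
    W=plane(t,np.c_[xs,ys],z)[:,:2]*1000
    c0=W.mean(0);v=np.linalg.svd(W-c0,full_matrices=False)[2][0];v*=np.sign(v[0]);n_=np.array([-v[1],v[0]])
    a=(W-c0)@v;b=(W-c0)@n_
    mid=(c0+v*(a.max()+a.min())/2+n_*(b.max()+b.min())/2)/1000;a_,b_=np.cos(S[1]),np.sin(S[1])
    print(f,np.degrees(np.arctan2(v[1],v[0])).round(1),((mid-S[0])@np.array([[a_,-b_],[b_,a_]])*1000).round(1))
a=cv2.resize(load('p23.png')['color'][200:350,410:530],None,fx=4,fy=4,interpolation=2)
b=cv2.resize(c['color'][250:410,260:430],None,fx=3.75,fy=3.75,interpolation=2)[:600,:310+10]
cv2.imwrite('pics/p23e.png',np.hstack([a,b]))
plan([])
```

```text
p21t.png 12.5 [-40.6  57. ]
p23.png 7.7 [-41.8  56.2]
t 40.8 pos [ 0.4273 -0.0388  0.2364] jaw 96.0 tilt 0.04 w 0.0749 F [-0.6 -0.8  0.1] q1,6 [ -14. -110.]
```

View pics/p23e.png

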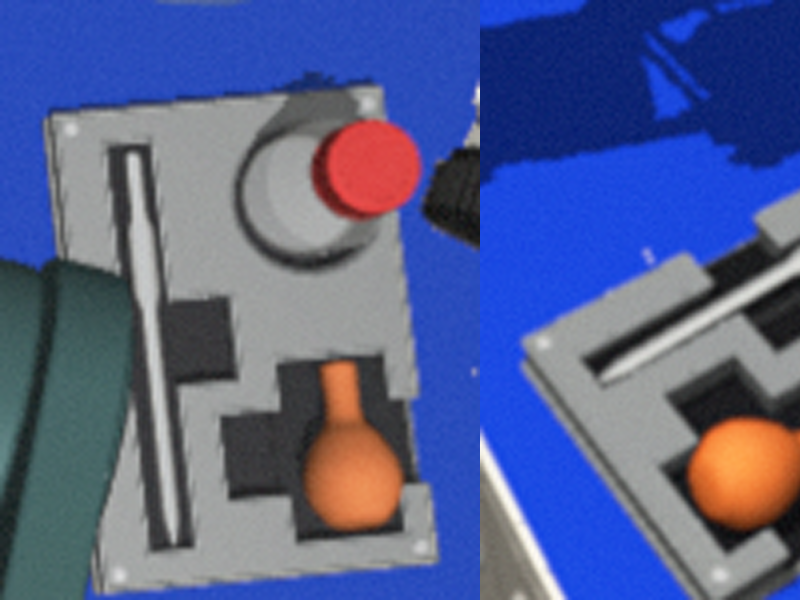

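View pics/p23s.png

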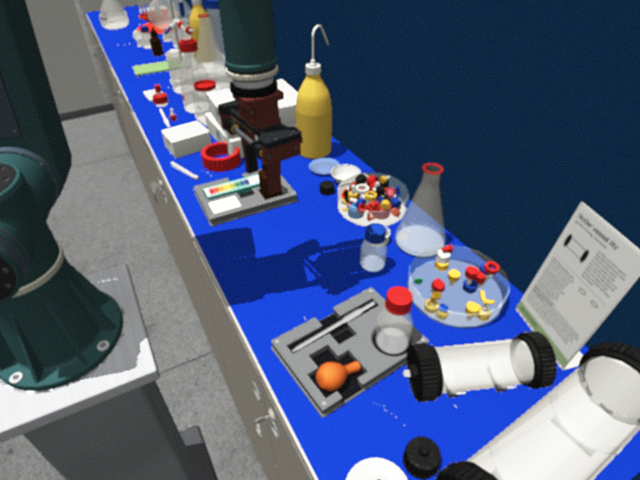

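The bulb is now at 7.7° against the tray's 6.4°, and its centre measures (-42, 56) mm. Everything is seated and the arm is clear, so I'm handing in.

```bash
python3 -c "
from station import env
print(env.job_done())"
```

```text
the job is handed in; nothing more can be done
None
```

I seated all five items in their pockets and handed the job in at about 41 s, with the gripper open and clear of everything. No verdict was reported, so what follows rests on my own camera checks.

I took the red-capped bottle as the larger one, because its top triangulated at 131 mm against 107 mm for the blue-capped one. The blue-capped bottle was never touched; in the check before the final bulb adjustment its image had shifted by only about 0.05 px, and the last picture shows it still standing.

Last measured positions, in tray coordinates:

| Item | Measured (mm) | Pocket centre (mm) | Note |
|---|---|---|---|
| Strip box | (24, 1) | (26, 0) | |
| Pipette | (45, 2) | (46, 0) | |
| Bulb | (-42, 56) | (-40, 57) | about 1° off the tray's long side |
| Dropper bottle | (-44, -61) | (-40, -60) | read at the teat; upright, light floor contact when lowered |
| Larger bottle | (-35, -66) | (-39, -65) | read at the cap; upright |

- **Bulb corrected:** after first placing, its axis was about 6° (0.105 rad) off the tray's. That is within the 0.15 rad limit but close, so I gripped it again in place and turned it back.
- **Disagreement:** one rectangle fit of the bulb gave different values (x = -45 mm, opposite turn). I put it down to the bulb's shape and used its fitted long axis instead.
- **Bottle offsets:** both bottles read about 4 mm off centre across, inside the 9 mm limit. Those readings are high up on the bottles, so they depend on the assumed height and camera calibration.
- **Heights not measured directly:** I judged seating depth from the tool height at release and from the pictures.

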